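# Nip a walnut lid panel in the vise and lay the turquoise in its cups

## Task

Clear the maple test strip out of the vise, laying it flat in the grey tray, and put the walnut box-lid panel in its place: cups up on the riser, about centred, with the moving jaw slid up by hand until you feel it press the panel against the fixed jaw and no gap is left on either side (a light nip of 5 to 30 N, for walnut bruises). Then, with the panel held, lay every turquoise stone on the bench flat into a cup of its own, gripping the stones lightly (35 N at most) and without pressing them down hard (under 25 N) or bumping the panel loose. Leave the other things on the bench where they lie.

Things in the scene. Friction and masses are not known exactly. Their poses are not given: they have to be found in the camera images.
- vise: steel toolmaker's vise fixed to the bench, 180 mm long (its y), 64 mm wide (its x). Origin under its centre, at bench level. Bed at z 30 mm, jaw tops at z 60. The fixed jaw is at the +y end, its face at y 56. On the bed before it is a fixed aluminium riser, 140 mm long (x), y 25 to 53, top at z 54: work lies on this, 6 mm below the jaw tops, the held panel's centre at y 36.
- jaw (a joint): place of the moving jaw in m (-0.008 to 0.048): 0 when the two jaw faces are 40 mm apart (panel nipped squarely), grows as the moving jaw slides to the vise's -y, away from the fixed jaw. The jaw slides by hand with about 3 N of friction (on top of what reaches the panel) and stays where it is left. It starts at -0.004 to 0.004, too close for the panel to go in.
- jaw_top (a point): on the moving jaw's top face (z 60 mm), mid-width, 22 mm behind its working face. The jaw is a steel block 64 mm wide (vise x), 38 mm long (vise y) and 30 mm high above the bed: it can be gripped from above across its 64 mm width at this point
- panel: walnut box-lid panel, 176 mm long (its x), 40 mm wide (its y), 16 mm thick, 110 to 200 g, loose on the bench, cups up. Origin at the centre of its underside. Six brass-lined cups in a row along x, 28 mm apart, each 23 mm across, 5 mm deep, 1 mm chamfer. In the vise its length lies along the vise's x (either way round), its upper 10 mm proud of the jaws.
- cup1 (a point): point in a cup of the panel where the centre of a properly seated stone lies: on the cup's axis, 6 mm above its floor and 1 mm above the panel's top face (end cup at x -70 mm)
- cup2 (a point): point in a cup of the panel where the centre of a properly seated stone lies: on the cup's axis, 6 mm above its floor and 1 mm above the panel's top face (next in the row towards +x)
- cup3 (a point): point in a cup of the panel where the centre of a properly seated stone lies: on the cup's axis, 6 mm above its floor and 1 mm above the panel's top face (next in the row towards +x)
- cup4 (a point): point in a cup of the panel where the centre of a properly seated stone lies: on the cup's axis, 6 mm above its floor and 1 mm above the panel's top face (next in the row towards +x)
- cup5 (a point): point in a cup of the panel where the centre of a properly seated stone lies: on the cup's axis, 6 mm above its floor and 1 mm above the panel's top face (next in the row towards +x)
- cup6 (a point): point in a cup of the panel where the centre of a properly seated stone lies: on the cup's axis, 6 mm above its floor and 1 mm above the panel's top face (next in the row towards +x)
- stone_a: a turquoise double cabochon (lentil-shaped stone, the same both ways up), 20 mm across, 12 mm thick, 12 g, soft and easily chipped. A straight band round its girdle, from 4 to 8 mm above its underside, can be gripped; it is bevelled to flats of 12 mm. Origin at its centre; z is its axis, up or down. Loose on the bench; may be absent.
- stone_b: a turquoise double cabochon (lentil-shaped stone, the same both ways up), 20 mm across, 12 mm thick, 12 g, soft and easily chipped. A straight band round its girdle, from 4 to 8 mm above its underside, can be gripped; it is bevelled to flats of 12 mm. Origin at its centre; z is its axis, up or down. Loose on the bench; may be absent.
- stone_c: a turquoise double cabochon (lentil-shaped stone, the same both ways up), 20 mm across, 12 mm thick, 12 g, soft and easily chipped. A straight band round its girdle, from 4 to 8 mm above its underside, can be gripped; it is bevelled to flats of 12 mm. Origin at its centre; z is its axis, up or down. Loose on the bench; may be absent.
- stone_d: a turquoise double cabochon (lentil-shaped stone, the same both ways up), 20 mm across, 12 mm thick, 12 g, soft and easily chipped. A straight band round its girdle, from 4 to 8 mm above its underside, can be gripped; it is bevelled to flats of 12 mm. Origin at its centre; z is its axis, up or down. Loose on the bench; may be absent.
- stone_e: a turquoise double cabochon (lentil-shaped stone, the same both ways up), 20 mm across, 12 mm thick, 12 g, soft and easily chipped. A straight band round its girdle, from 4 to 8 mm above its underside, can be gripped; it is bevelled to flats of 12 mm. Origin at its centre; z is its axis, up or down. Loose on the bench; may be absent.
- stone_f: a turquoise double cabochon (lentil-shaped stone, the same both ways up), 20 mm across, 12 mm thick, 12 g, soft and easily chipped. A straight band round its girdle, from 4 to 8 mm above its underside, can be gripped; it is bevelled to flats of 12 mm. Origin at its centre; z is its axis, up or down. Loose on the bench; may be absent.
- strip: pale maple test strip, 100 mm long (its x), 34 mm wide (its y), 16 mm thick, 45 g, with three brass-ringed marks on top. Origin at the centre of its underside. It starts lying loose on the riser between the jaws, along the vise's x, its upper 10 mm proud of the jaws, so that it can be gripped across its width and lifted straight out
- tray: shallow grey plastic tray fixed to the bench, 150 mm (its x) by 110 mm (its y), 16 mm high, walls and floor 4 mm thick. Origin under its centre
- jar: small glass jar with a white cap, 44 mm across, 48 mm high; origin under its centre. Leave alone
- dish: white plastic dish, 72 mm across, 30 mm high; origin under its centre. Leave alone
- pliers_red: pliers with red handles, 140 mm long, 15 mm high, lying flat. Leave alone
- pliers_yellow: pliers with yellow handles, 140 mm long, 15 mm high, lying flat. Leave alone
- file: needle file with a red handle, 160 mm long (its x), 11 mm high. Leave alone
- handpiece: black rotary handpiece with a blue disc, 150 mm long (its x), 24 mm high. Leave alone

How it is judged (in metres and radians):
On the way:
1. the panel lies flat on the riser, pressed by the moving jaw against the fixed one with over 1.5 N, before any stone is laid in it (z of panel in the frame of vise between 0.052 and 0.056 m and y of panel in the frame of vise between 0.0342 and 0.0378 m and x of panel in the frame of vise between -0.015 and 0.015 m and value of joint jaw below 0.0018 m and angle between the x axis of panel and the x axis of vise, either way round below 0.04 rad and angle between panel's own z axis and vertical below 0.05 rad and contact force between jaw and panel above 1.5 N and horizontal distance between each of stone_a, stone_b, stone_c, stone_d, stone_e, stone_f and panel above 0.08 m).
At the end, for the whole second after the job is handed in: Strip flat in the tray; panel flat on the riser (2 mm), within 1.8 mm of the fixed jaw, square within 0.04 rad, centred within 15 mm, moving jaw against it (joint under 1.8 mm); every stone present in a cup, centre within 3.5 mm of the seated point, flat within 0.15 rad (z of panel in the frame of vise between 0.052 and 0.056 m and y of panel in the frame of vise between 0.0342 and 0.0378 m and x of panel in the frame of vise between -0.015 and 0.015 m and value of joint jaw below 0.0018 m and angle between the x axis of panel and the x axis of vise, either way round below 0.04 rad and angle between panel's own z axis and vertical below 0.05 rad and x of strip in the frame of tray between -0.04 and 0.04 m and y of strip in the frame of tray between -0.045 and 0.045 m and z of strip in the frame of tray between 0 and 0.008 m and angle between strip's own z axis and vertical below 0.15 rad and (distance between stone_a and cup1 below 0.0035 m or distance between stone_a and cup2 below 0.0035 m or distance between stone_a and cup3 below 0.0035 m or distance between stone_a and cup4 below 0.0035 m or distance between stone_a and cup5 below 0.0035 m or distance between stone_a and cup6 below 0.0035 m) and angle between the z axis of each of stone_a, stone_b, stone_c, stone_d, stone_e, stone_f and the z axis of panel, either way round below 0.15 rad and linear speed of each of stone_a, stone_b, stone_c, stone_d, stone_e, stone_f below 0.02 m/s and (distance between stone_b and cup1 below 0.0035 m or distance between stone_b and cup2 below 0.0035 m or distance between stone_b and cup3 below 0.0035 m or distance between stone_b and cup4 below 0.0035 m or distance between stone_b and cup5 below 0.0035 m or distance between stone_b and cup6 below 0.0035 m) and (distance between stone_c and cup1 below 0.0035 m or distance between stone_c and cup2 below 0.0035 m or distance between stone_c and cup3 below 0.0035 m or distance between stone_c and cup4 below 0.0035 m or distance between stone_c and cup5 below 0.0035 m or distance between stone_c and cup6 below 0.0035 m) and (distance between stone_d and cup1 below 0.0035 m or distance between stone_d and cup2 below 0.0035 m or distance between stone_d and cup3 below 0.0035 m or distance between stone_d and cup4 below 0.0035 m or distance between stone_d and cup5 below 0.0035 m or distance between stone_d and cup6 below 0.0035 m) and (distance between stone_e and cup1 below 0.0035 m or distance between stone_e and cup2 below 0.0035 m or distance between stone_e and cup3 below 0.0035 m or distance between stone_e and cup4 below 0.0035 m or distance between stone_e and cup5 below 0.0035 m or distance between stone_e and cup6 below 0.0035 m) and (distance between stone_f and cup1 below 0.0035 m or distance between stone_f and cup2 below 0.0035 m or distance between stone_f and cup3 below 0.0035 m or distance between stone_f and cup4 below 0.0035 m or distance between stone_f and cup5 below 0.0035 m or distance between stone_f and cup6 below 0.0035 m)); the robot touches nothing.
It fails at once if the moving jaw presses the panel on the riser with more than 30 N (z of panel in the frame of vise between 0.052 and 0.056 m and contact force between jaw and panel above 30 N).
It fails at once if a stone is squeezed by more than a 40 N grip (the two fingers' forces on it add up to over 80 N) (contact force between any of stone_a, stone_b, stone_c, stone_d, stone_e, stone_f and the fingers above 80 N).
It fails at once if a stone is pressed on the panel with more than 25 N (contact force between any of stone_a, stone_b, stone_c, stone_d, stone_e, stone_f and panel above 25 N).
It fails at once if another thing on the bench is shifted by more than 4 cm (distance of any of jar, dish, pliers_red, pliers_yellow, file, handpiece from where it was at the start of the episode above 0.04 m).
Of stone_a, stone_b, stone_c, stone_d, stone_e, stone_f only 4 to 6 are there at a start; the rules pass over those that are not, and their reading is None.
At some moment in a run one of stone_a, stone_b, stone_c, stone_d, stone_e, stone_f may be knocked a few centimetres aside while the robot is not near it.
Once in a run the grip may slacken for a moment while it holds something.
It also fails if it takes over 210 s, if anything falls off the work surface, if the arm or the gripper's body presses on something with over 40 N, if the wrist force passes 120 N, or if a joint passes its speed limit or range.

## Robot

A 6-joint arm with a two-finger parallel gripper is mounted at the origin on the work surface. World frame = base frame: x ahead of the robot, y to its left, z up, the work surface at z = 0. Lengths are in m, angles in degrees, forces in N, time in s.
With the tool pointing down it reaches from about 0.3 to 0.875 m from the base axis. Payload 4.2 kg.
Tool frame: the origin (TCP) lies midway between the tips of the shut fingers; the grasp point (between the pads) lies 19 mm behind it (bot.pinch_z is the y of the grasp point in the tool frame, in m); y points along the fingers, z is the direction in which the jaws open and shut, and the axes are right-handed (so a half turn about y gives the same grasp; the last joint's range is limited). The gripper opens to 85 mm and grips with 20 to 120 N. Pads are 22 mm wide; open, the fingers measure 114 mm over their backs; the gripper's body (76 mm by 85 mm) begins 54 mm behind the grasp point. The pads swing forward as they close: fully open they stand 13 mm farther back than shut.
Start: joints at [64.744, 18.312, 89.639, -0, 72.044, -1.146], TCP at [0.235, 0.525, 0.231] pointing down, gripper open.
Joint ranges: [-177.97, 177.97], [-48.28, 115.42], [12.27, 149.76], [-77.06, 257.06], [2.81, 150.46], [-146.56, 146.56]. Speed limits (degrees/s): [147.25, 147.25, 180, 180, 180, 180].

## Interface

Orientations are given as [roll, pitch, yaw] about the fixed x, y, z axes, in that order (R = Rz(yaw) Ry(pitch) Rx(roll)).
In Python, from station import get_obs, capture, bot, look_for, silhouettes gives the robot as it stands.
- The arm moves only by the shell command python3 -m creep 'ROWS' [OPENING] [FORCE]. ROWS is JSON, a list of rows, each an object of numbers: "dx", "dy", "dz": the shift along the tool's x, y, z in mm; "twist": the turn about the tool's y in degrees. In form: [{"dx": .., "dy": .., "dz": .., "twist": ..}, ...]. A call has exactly 8 rows; each row is the pose to reach, as a shift and turn from the pose commanded when the call began, along the tool's axes at that moment; what a row does not reach only later rows make up. A row lasts 1/8 s, in which the tool goes at most 62.5 mm and 10.7 degrees, less where a joint would pass 70% of its speed; a pose out of reach is approached as far as the arm can. A call with a gripper value outside its range is refused whole. OPENING is the opening, from -1 (shut) to 1 (fully open), set as the call begins (- or left out, the last holds). The fingers move at their own pace and stop on an object; FORCE is the grip in N (left out, the last holds). Time passes only in rows, so rows that repeat a pose let the fingers close, or fill a call up. It gives the time, the measured TCP pose, the force and the opening at its end, in the units of the state.
- get_obs(): the state, without advancing time (a new reading comes with each control period).
- capture(name): name is "scene" or "top"; returns a dict with "pixels" (384x512x3 uint8, red, green, blue), "range_z" (384x512 float32, m along the optical axis (not along the pixel's ray), 0 where there is no reading), "fx", "fy", "cx", "cy" (pixels), "R" (3x3) and "t" (3): a world point X has camera coordinates R X + t. Camera axes: x right, y down, z forward; pixel columns grow to the right and rows downward; lengths in m; the calibration is good to about 2 mm. A picture is of the moment at which its call begins.
- bot.close_job(): hands the job in, once; it reports no verdict.
Trained networks look in a picture, given as the dict that the camera call returned (one of the last four; its "shot" number tells which), for a name from the list of things; names that differ only in an ending like _2 or _b are one class to them, and where a whole thing is asked for, a point or a joint stands for the part that bears it (a point fixed in the world has none). Each returns a list of dicts, best first, with "score" (0 to 1); they miss things now and then, are a little off and sometimes report something else, mostly with a low value. They report only what shows in the picture. A call takes as long as a camera call.
- look_for(picture, label): "extent" ([left, top, right, bottom] in pixels, round what is visible of it).
- silhouettes(picture, label): "region" (384x512 bool, what is visible of it) and "extent" ([left, top, right, bottom] in pixels, round what is visible of it).
The state is a dict: "clock": time; "qpos": joint angles; "dq": joint speeds; "tau": joint torques, N m; "eef_pos": TCP position; "tool_rot": TCP orientation; "contact_force": force on the tool from outside, world axes, zero at the start; "wrist_torque": the same for the moment, N m; "gripper_width": finger opening in m.
Only numpy, scipy, OpenCV 4.12 (cv2) and the standard library are available. Lean on these libraries where they do the work, as an engineer would, in place of code of your own. Each camera call takes 0.05 s, during which the arm holds its last target.

## Working session

There is one attempt and no reset: what is moved stays moved. The work goes in short steps, Python scripts to look and compute and a shell command to move; the robot and the scene stay as the last step left them, time stands still between calls to the robot, and variables do not carry over. Pictures are saved under pics/ and viewed, and the job is handed in when it is done.

```bash
ls -la; mkdir -p pics
python3 - <<'E'
from station import *
import cv2
o=get_obs(); print(o, bot.pinch_z)
for n in("scene","top"):
    c=capture(n); cv2.imwrite(f"pics/{n}0.png",cv2.resize(c["pixels"][:,:,::-1],(800,600),interpolation=cv2.INTER_CUBIC))
    print(n,c["fx"],c["cx"],c["cy"],c["R"],c["t"])
E
```

```text
total 12
drwxr-xr-x  3 agent agent 4096 Dec  6 12:10 .
drwxr-xr-x 23 root  root  4096 Dec  6 12:10 ..
drwxr-xr-x  2 agent agent 4096 Dec  6 12:10 pics
{'clock': 0.0, 'qpos': array([ 6.47440328e+01,  1.83521386e+01,  8.97088241e+01,  8.26929122e-04,
        7.20437759e+01, -1.14653045e+00]), 'dq': array([-0.04477719, -0.03485871,  0.01667942,  0.02270111,  0.12209683,
       -0.14863718]), 'tau': array([-2.65484297e-03, -4.15526891e+01, -2.34159690e+01, -4.82594842e-04,
        8.54266546e-03, -2.01128927e-07]), 'eef_pos': array([0.2346665 , 0.5243935 , 0.23046089]), 'tool_rot': array([-9.01047019e+01,  2.88178221e-03, -2.41096950e+01]), 'contact_force': array([ 0.56713747,  0.67147294, -0.15079966]), 'wrist_torque': array([-0.00825964,  0.01210004,  0.01475386]), 'gripper_width': 0.08549297891003009} -0.0187
scene 358.0191932148949 255.3298068302641 194.49969901551518 [[ 0.65330298  0.75702547 -0.01037548]
 [ 0.6438391  -0.5627305  -0.51846466]
 [-0.39832955  0.33203437 -0.85503611]] [-0.29352609 -0.34762075  1.21848873]
top 419.90456830296995 258.87687370194254 189.9128794713914 [[-0.0070561  -0.99986718 -0.01469132]
 [-0.99045465  0.00901065 -0.13754419]
 [ 0.1376583   0.01358056 -0.99038667]] [-0.06288276  0.56200729  0.89820503]
```

View pics/scene0.png

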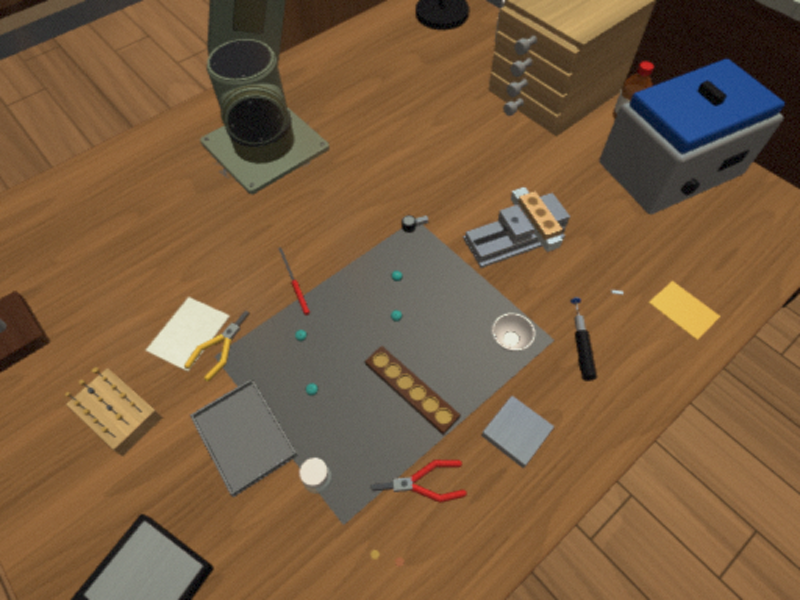

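View pics/top0.png

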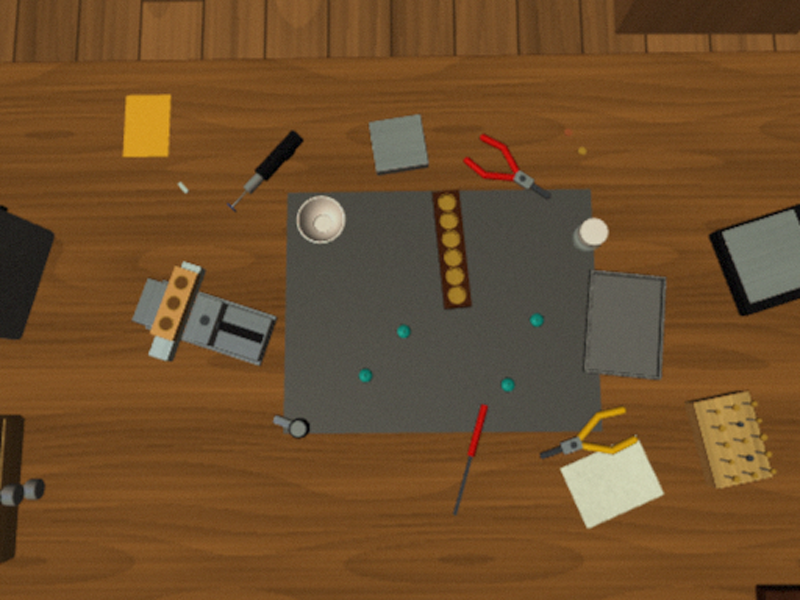

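```bash
cat > h.py <<'E'
from station import get_obs, capture, bot, look_for, silhouettes
import numpy as np, cv2
def cloud(c):
    v,u=np.mgrid[0:384,0:512]; z=c["range_z"]
    p=np.stack([(u-c["cx"])/c["fx"]*z,(v-c["cy"])/c["fy"]*z,z],-1)
    P=(p-np.array(c["t"]))@np.array(c["R"]); P[z==0]=np.nan
    return P
def proj(c,X):
    q=np.array(c["R"])@np.array(X)+np.array(c["t"]); return q[0]/q[2]*c["fx"]+c["cx"],q[1]/q[2]*c["fy"]+c["cy"]
def ray(c,u,v,z):   # pixel onto plane z
    R=np.array(c["R"]); o=-R.T@np.array(c["t"]); d=R.T@np.array([(u-c["cx"])/c["fx"],(v-c["cy"])/c["fy"],1.])
    return o+d*(z-o[2])/d[2]
def regz(c,region,z):  # mask pixels onto plane z
    v,u=np.nonzero(region); R=np.array(c["R"]); o=-R.T@np.array(c["t"])
    d=np.stack([(u-c["cx"])/c["fx"],(v-c["cy"])/c["fy"],np.ones(len(u))],1)@R
    return (o+d*((z-o[2])/d[:,2])[:,None])[:,:2]
def rect(xy):
    (cx,cy),(w,h),a=cv2.minAreaRect((xy*1000).astype(np.float32))
    if w<h: w,h,a=h,w,a+90
    return np.round([cx,cy,w,h],1),round((a+90)%180-90,1)
def save(c,name,box=None,s=None):
    im=c["pixels"][:,:,::-1]
    if box: im=im[box[1]:box[3],box[0]:box[2]]
    s=s or min(800/im.shape[1],600/im.shape[0])
    cv2.imwrite("pics/"+name,cv2.resize(im,None,fx=s,fy=s,interpolation=cv2.INTER_CUBIC))
def go(x,y,z,yaw,tol=None):
    o=get_obs(); r=np.radians(o["tool_rot"][2]); d=np.array([x,y,z])-o["eef_pos"]*1000
    print("dx %.1f dy %.1f dz %.1f twist %.1f"%(d[0]*np.cos(r)+d[1]*np.sin(r),-d[2],-d[0]*np.sin(r)+d[1]*np.cos(r),-((yaw-o["tool_rot"][2]+90)%180-90)),"F",o["contact_force"].round(1),"t",round(o["clock"],2))
E
python3 - <<'E'
from h import *
for n in("top","scene"):
    c=capture(n);P=cloud(c)
    m=P[330:380,200:300,2] if n=="top" else P[100:150,100:140,2]
    print(n,"bench z",np.nanmedian(m),np.nanstd(m))
    for l in("vise","jaw","panel","strip","tray","stone_a","jar","dish"):
        for s in silhouettes(c,l)[:7 if l=="stone_a" else 1]:
            q=P[s["region"]]; q=q[~np.isnan(q[:,0])]
            if len(q)==0: continue
            zt=np.percentile(q[:,2],90); t=q[q[:,2]>zt-.004]
            print(n,l,round(s["score"],2),np.round(s["extent"]),len(q),"zs",np.percentile(q[:,2],[5,50,95]).round(4),"all",rect(q[:,:2]),"top",rect(t[:,:2]),"mean",(t.mean(0)*1000).round(1))
E
```

```text
top bench z 0.0005035105500936483 0.0017070275440673503
top vise 0.87 [ 83. 166. 179. 236.] 2590 zs [0.0089 0.0398 0.0623] all (array([543. , 225.1, 204.1, 139.8]), 88.2) top (array([543.4, 250.8, 125.9, 110. ]), 39.6) mean [541.6 248.4  60.7]
top jaw 0.76 [116. 189. 142. 222.] 611 zs [0.0392 0.0602 0.0628] all (array([531.1, 214.5,  69.5,  41.4]), -15.0) top (array([530.9, 215.3,  62.9,  37.8]), -18.5) mean [531.  214.9  60.9]
top panel 0.76 [275. 123. 303. 201.] 1347 zs [0.0095 0.0152 0.0191] all (array([ 637.7, -136.5,  178.1,   42.1]), 5.2) top (array([ 638.4, -135.7,  176.6,   40.2]), 5.1) mean [ 637.7 -135.7   16.9]
top strip 0.61 [ 93. 172. 127. 218.] 761 zs [0.0647 0.0705 0.0732] all (array([552.3, 252.9,  99.3,  34.2]), -18.7) top (array([552.4, 252.9,  99.1,  34.1]), -18.7) mean [552. 253.  71.]
top tray 0.15 [276. 118. 301. 198.] 1264 zs [0.0099 0.0152 0.0191] all (array([ 638.5, -137.4,  176.2,   43.6]), 5.1) top (array([ 637.9, -135.8,  175.3,   40.2]), 5.1) mean [ 635.7 -135.9   16.8]
top stone_a 0.43 [231. 240. 237. 243.] 35 zs [0.01   0.0122 0.0151] all (array([452.6,
[... 2208 characters left out ...]
, -260.8,   13.9,   12.9]), -36.5) top (array([ 534. , -260.7,   13.9,   12.7]), -36.5) mean [ 533.6 -260.6   10.6]
scene stone_a 0.25 [370. 189. 383. 247.] 404 zs [-0.0007  0.0195  0.0241] all (array([764.7, 145.1, 150.6,  32.6]), -42.1) top (array([776.9, 128.4, 109.6,  19.4]), -42.1) mean [785.1 119.9  22.1]
scene jar 0.91 [192. 294. 215. 318.] 359 zs [0.0113 0.0461 0.0489] all (array([ 649.1, -342.3,   54.3,   40.2]), 16.5) top (array([ 653.9, -340.1,   38.2,   38. ]), 7.8) mean [ 654.3 -339.8   47. ]
scene dish 0.6 [315. 199. 343. 224.] 530 zs [0.0019 0.0139 0.0299] all (array([680.5,  63.4,  88.8,  70.2]), -86.5) top (array([681.2,  52.7,  68.6,  68.4]), -43.1) mean [680.   57.8  28.2]
```

Run:
```python
from h import *
c=capture("scene");P=cloud(c)
for l in("strip","panel"):
  for s in silhouettes(c,l)[:1]:
    q=P[s["region"]]; q=q[~np.isnan(q[:,0])];t=q[q[:,2]>np.percentile(q[:,2],90)-.005]; print(l,s["score"],rect(t[:,:2]))
go(552.5,252.5,110,-18.7)
```

```text
strip 0.81 (array([554.4, 249.3,  98.6,  35.7]), -18.0)
panel 0.94 (array([ 638.8, -138.1,  177.1,   41.7]), 4.8)
dx 401.2 dy 121.4 dz -118.9 twist -5.4 F [-0.4  0.2  0.2] t 1.15
```

```bash
python3 -m creep '[{"dx":50,"dy":0,"dz":-15,"twist":0},{"dx":105,"dy":15,"dz":-31,"twist":-1},{"dx":160,"dy":30,"dz":-47,"twist":-2},{"dx":215,"dy":45,"dz":-63,"twist":-3},{"dx":270,"dy":60,"dz":-79,"twist":-4},{"dx":325,"dy":75,"dz":-95,"twist":-5},{"dx":375,"dy":90,"dz":-110,"twist":-5.4},{"dx":402,"dy":100,"dz":-120,"twist":-5.4}]' 0.4 30
python3 - <<'E'
from h import *
go(553.2,251.3,62,-18.7)
c=capture("top"); save(c,"a1.png",(60,130,260,280))
E
```

```text
clock: 2.15
eef_pos: [0.5545, 0.2491, 0.1304]
tool_rot: [-90.0, 0.0, -18.8]
contact_force: [-0.2, 0.1, -0.2]
gripper_width: 0.06
dx -2.0 dy 68.4 dz 1.7 twist -0.1 F [-0.2  0.1 -0.2] t 2.15
```

View pics/a1.png

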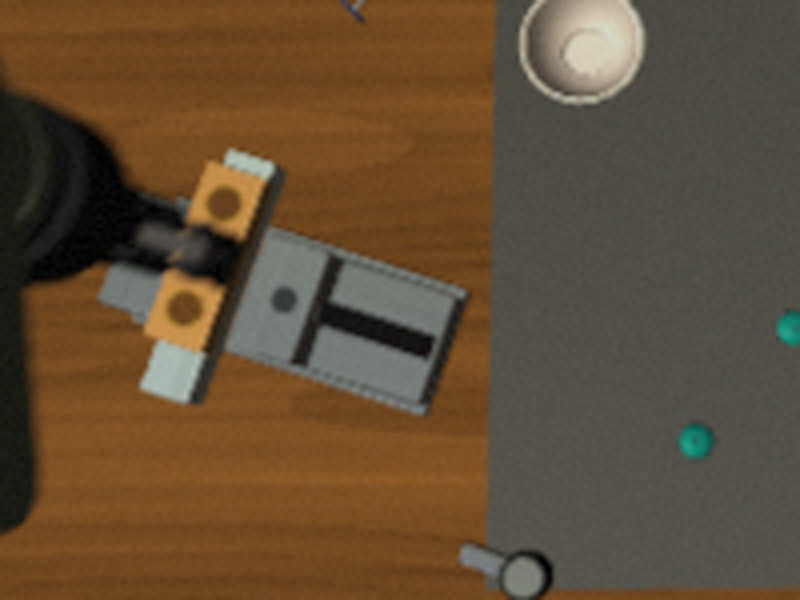

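The gripper stands over the strip's centre (strip about (200,250) in the crop). Descending and gripping.

```bash
python3 -m creep '[{"dx":-2,"dy":20,"dz":1.7,"twist":0},{"dx":-2,"dy":40,"dz":1.7,"twist":0},{"dx":-2,"dy":55,"dz":1.7,"twist":0},{"dx":-2,"dy":62,"dz":1.7,"twist":0},{"dx":-2,"dy":65,"dz":1.7,"twist":0},{"dx":-2,"dy":67,"dz":1.7,"twist":0},{"dx":-2,"dy":67,"dz":1.7,"twist":0},{"dx":-2,"dy":67,"dz":1.7,"twist":0}]'; python3 -m creep '[{"dx":0,"dy":0,"dz":0,"twist":0},{"dx":0,"dy":0,"dz":0,"twist":0},{"dx":0,"dy":0,"dz":0,"twist":0},{"dx":0,"dy":0,"dz":0,"twist":0},{"dx":0,"dy":0,"dz":0,"twist":0},{"dx":0,"dy":0,"dz":0,"twist":0},{"dx":0,"dy":0,"dz":0,"twist":0},{"dx":0,"dy":0,"dz":0,"twist":0}]' -0.6 40
```

```text
clock: 3.2
eef_pos: [0.5517, 0.2535, 0.0647]
tool_rot: [-90.0, -0.0, -18.7]
contact_force: [0.4, -0.1, -0.1]
gripper_width: 0.0597
clock: 4.2
eef_pos: [0.5515, 0.2531, 0.0648]
tool_rot: [-90.0, -0.0, -18.7]
contact_force: [-0.7, -2.6, 5.7]
gripper_width: 0.0323
```

```bash
python3 -m creep '[{"dx":0,"dy":-2,"dz":0,"twist":0},{"dx":0,"dy":-6,"dz":0,"twist":0},{"dx":0,"dy":-15,"dz":0,"twist":0},{"dx":0,"dy":-30,"dz":0,"twist":0},{"dx":0,"dy":-45,"dz":0,"twist":0},{"dx":0,"dy":-60,"dz":0,"twist":0},{"dx":0,"dy":-70,"dz":0,"twist":0},{"dx":0,"dy":-70,"dz":0,"twist":0}]'
python3 - <<'E'
from h import *
print(get_obs()["contact_force"])
for n in("top","scene"):
    c=capture(n);save(c,f"a2{n}.png")
    P=cloud(c)
    for s in silhouettes(c,"strip")[:1]:
        q=P[s["region"]]; q=q[~np.isnan(q[:,0])]; print(n,s["score"],rect(q[:,:2]),np.percentile(q[:,2],[5,50,95]))
E
```

```text
clock: 5.2
eef_pos: [0.5519, 0.2536, 0.1355]
tool_rot: [-89.9, -0.1, -18.7]
contact_force: [-0.2, -0.7, -0.5]
gripper_width: 0.0323
[-0.24445287 -0.67998865 -0.47291735]
top 0.79 (array([551.9, 249.6,  98.2,  43.5]), -19.8) [0.13272    0.14105904 0.1433464 ]
scene 0.62 (array([527.7, 310.5, 222.7, 102.6]), -60.3) [0.00062554 0.13760513 0.14054951]
```

View pics/a2scene.png

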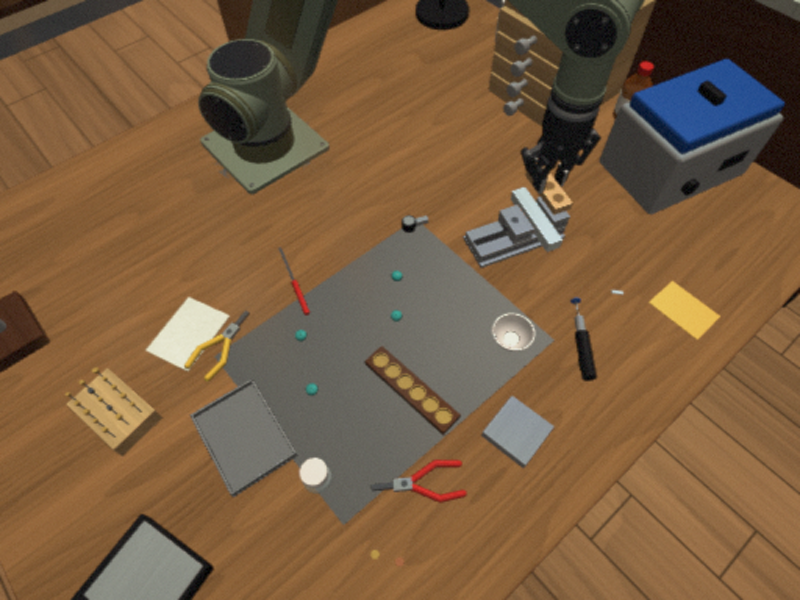

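Run:
```python
from h import *
c=capture("top")
for uv in((590,270),(665,277),(660,378),(585,370)): print((ray(c,uv[0]/1.5625,uv[1]/1.5625,.016)*1000).round())
print(get_obs()["qpos"].round())
go(524,-387,110,-6.2)
```

```text
[ 602. -339.   16.]
[ 590. -448.   16.]
[ 444. -431.   16.]
[ 456. -325.   16.]
[ 24.  25.  93.   0.  61. -48.]
dx 179.7 dy 23.6 dz -615.0 twist -12.5 F [ 0.4 -0.1  0.1] t 5.45
```

```bash
python3 -m creep '[{"dx":10,"dy":0,"dz":-35,"twist":0},{"dx":25,"dy":0,"dz":-90,"twist":-2},{"dx":43,"dy":0,"dz":-148,"twist":-4},{"dx":60,"dy":0,"dz":-206,"twist":-6},{"dx":77,"dy":0,"dz":-264,"twist":-8},{"dx":94,"dy":0,"dz":-322,"twist":-10},{"dx":111,"dy":0,"dz":-380,"twist":-12},{"dx":128,"dy":0,"dz":-438,"twist":-12.5}]'; python3 -m creep '[{"dx":15,"dy":0,"dz":-54,"twist":0},{"dx":30,"dy":0,"dz":-105,"twist":0},{"dx":40,"dy":0,"dz":-145,"twist":0},{"dx":45,"dy":0,"dz":-165,"twist":0},{"dx":48,"dy":0,"dz":-175,"twist":0},{"dx":48,"dy":10,"dz":-175,"twist":0},{"dx":48,"dy":20,"dz":-175,"twist":0},{"dx":48,"dy":20,"dz":-175,"twist":0}]';  python3 - <<'E'
from h import *
go(524,-387,22,-6.2)
c=capture("top");save(c,"a3.png",(250,80,512,277))
E
```

```text
clock: 6.45
eef_pos: [0.5318, -0.2045, 0.134]
tool_rot: [-90.0, 0.0, -6.2]
contact_force: [1.2, -0.9, -0.3]
gripper_width: 0.0324
clock: 7.45
eef_pos: [0.5603, -0.38, 0.1128]
tool_rot: [-89.9, 0.2, -6.1]
contact_force: [-0.2, 0.5, 0.1]
gripper_width: 0.0321
dx -35.3 dy 90.8 dz -10.8 twist 0.1 F [-0.2  0.5  0.1] t 7.45
```

View pics/a3.png

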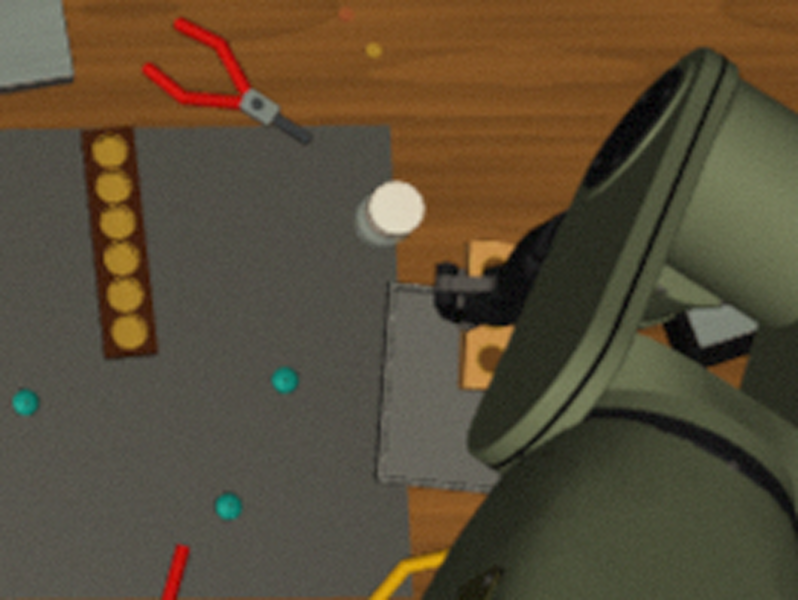

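```bash
python3 -m creep '[{"dx":-20,"dy":0,"dz":-6,"twist":0},{"dx":-35,"dy":20,"dz":-11,"twist":0},{"dx":-35,"dy":50,"dz":-11,"twist":0},{"dx":-35,"dy":75,"dz":-11,"twist":0},{"dx":-35,"dy":88,"dz":-11,"twist":0},{"dx":-35,"dy":93,"dz":-11,"twist":0},{"dx":-35,"dy":96,"dz":-11,"twist":0},{"dx":-35,"dy":96,"dz":-11,"twist":0}]'; python3 -m creep '[{"dx":0,"dy":0.5,"dz":0,"twist":0},{"dx":0,"dy":0.5,"dz":0,"twist":0},{"dx":0,"dy":0.5,"dz":0,"twist":0},{"dx":0,"dy":0,"dz":0,"twist":0},{"dx":0,"dy":-20,"dz":0,"twist":0},{"dx":0,"dy":-60,"dz":0,"twist":0},{"dx":0,"dy":-100,"dz":0,"twist":0},{"dx":0,"dy":-130,"dz":0,"twist":0}]' 0.4;  python3 - <<'E'
from h import *
c=capture("scene");save(c,"a4.png",(90,200,300,357))
go(531,215,140,71.3)
print(get_obs()["qpos"].round())
E
```

```text
clock: 8.5
eef_pos: [0.5254, -0.3891, 0.0189]
tool_rot: [-90.0, -0.1, -6.2]
contact_force: [0.1, 0.1, 0.5]
gripper_width: 0.0321
clock: 9.5
eef_pos: [0.5253, -0.3891, 0.1503]
tool_rot: [-90.1, -0.1, -6.2]
contact_force: [0.5, -0.6, -0.4]
gripper_width: 0.0596
dx -61.5 dy 14.6 dz 602.3 twist -77.5 F [ 0.8 -0.4  3.4] t 9.55
[ -38.   28.   85.    0.   66. -121.]
```

View pics/a4.png

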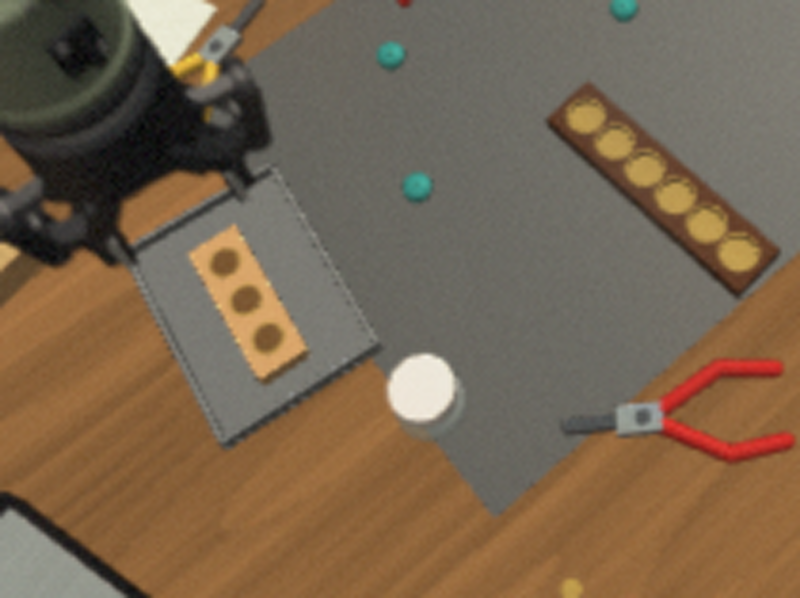

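```bash
python3 -m creep '[{"dx":-4,"dy":0,"dz":40,"twist":8},{"dx":-9,"dy":0,"dz":90,"twist":18},{"dx":-15,"dy":0,"dz":145,"twist":28},{"dx":-20,"dy":0,"dz":200,"twist":38},{"dx":-26,"dy":0,"dz":255,"twist":48},{"dx":-32,"dy":0,"dz":310,"twist":58},{"dx":-37,"dy":0,"dz":365,"twist":68},{"dx":-43,"dy":0,"dz":420,"twist":77}]' 1;  python3 - <<'E'
from h import *
go(531.5,214.5,140,-108.7)
for n in("top","scene"):
    c=capture(n);P=cloud(c)
    for s in silhouettes(c,"strip")[:1]:
        q=P[s["region"]]; q=q[~np.isnan(q[:,0])]; t=q[q[:,2]>.015];print(n,s["score"],rect(q[:,:2]),rect(t[:,:2]),np.percentile(q[:,2],[5,50,95]))
print(get_obs()["qpos"].round())
E
```

```text
clock: 10.55
eef_pos: [0.5276, 0.035, 0.1483]
tool_rot: [-90.0, 0.0, -83.5]
contact_force: [0.8, 0.7, -0.7]
gripper_width: 0.0856
dx -177.9 dy 8.3 dz 24.1 twist 25.2 F [ 0.8  0.7 -0.7] t 10.55
top 0.34 (array([700.8,  50.7,  62.9,  31.8]), 71.1) (array([699.9,  51. ,  62.9,  30. ]), 71.1) [0.01336786 0.02354508 0.03134932]
scene 0.65 (array([ 529.4, -389.7,  100.2,   33.8]), -5.8) (array([ 529.4, -389.7,  100.2,   33.8]), -5.8) [0.01607003 0.01881268 0.02156859]
[  2.  18. 103.  -0.  59.  -5.]
```

```bash
python3 -m creep '[{"dx":-50,"dy":0,"dz":6,"twist":6},{"dx":-100,"dy":0,"dz":12,"twist":13},{"dx":-140,"dy":0,"dz":18,"twist":20},{"dx":-165,"dy":0,"dz":22,"twist":25},{"dx":-177,"dy":0,"dz":24,"twist":25.3},{"dx":-177,"dy":0,"dz":24,"twist":25.3},{"dx":-177,"dy":0,"dz":24,"twist":25.3},{"dx":-177,"dy":0,"dz":24,"twist":25.3}]' 1;  python3 - <<'E'
from h import *
go(531.8,214.2,60,-108.7)
for n in("top",):
    c=capture(n);P=cloud(c); save(c,"a5.png")
    m=P[200:220,365:430]; 
    for s in silhouettes(c,"strip")[:3]:
        q=P[s["region"]]; q=q[~np.isnan(q[:,0])]; t=q[q[:,2]>.015];print(n,s["score"],rect(q[:,:2]),np.percentile(q[:,2],[5,50,95]))
c=capture("scene"); save(c,"a5s.png",(280,80,400,170))
E
```

```text
clock: 11.75
eef_pos: [0.5307, 0.2109, 0.1484]
tool_rot: [-90.0, -0.0, -108.6]
contact_force: [-0.2, -0.4, 0.3]
gripper_width: 0.0856
dx -3.5 dy 88.4 dz 0.0 twist 0.1 F [-0.2 -0.4  0.3] t 11.75
top 0.77 (array([ 529.3, -390.7,  103.3,   43.3]), -5.9) [0.00665332 0.02027978 0.02317554]
```

View pics/a5.png

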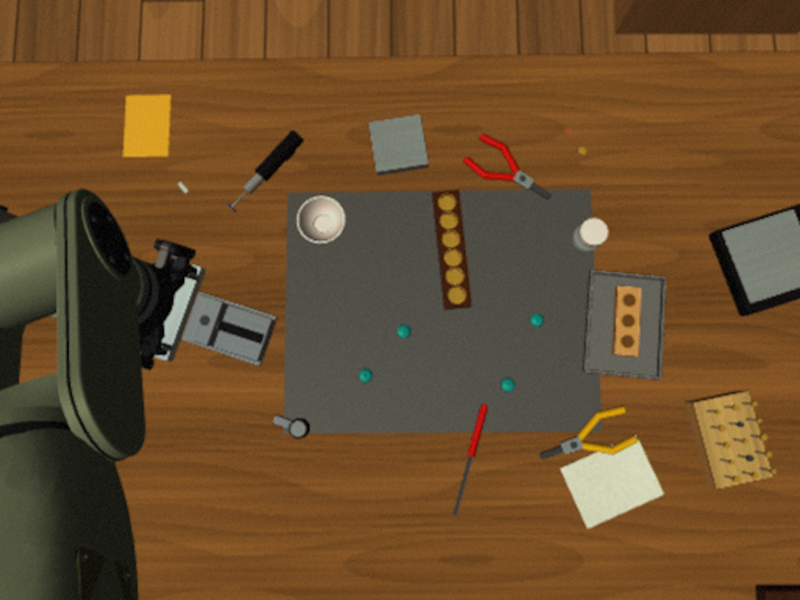

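View pics/a5s.png

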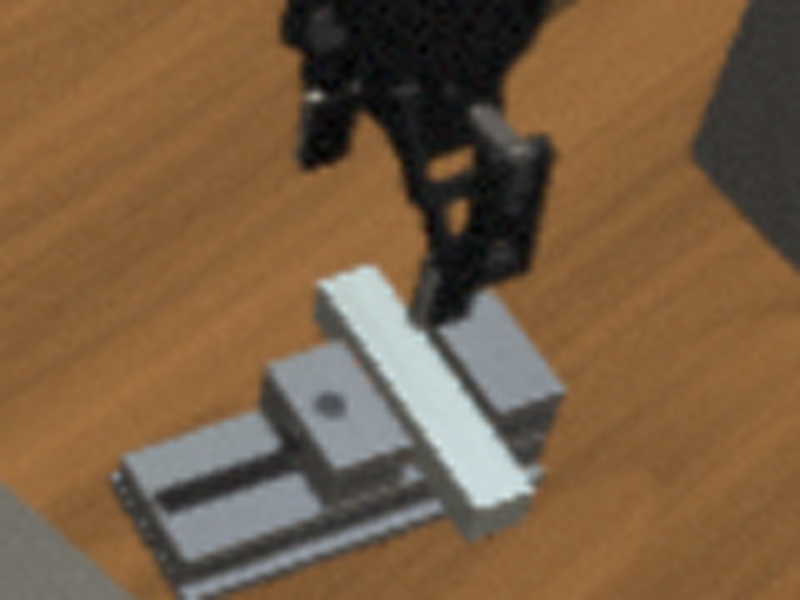

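```bash
python3 -m creep '[{"dx":0,"dy":25,"dz":0,"twist":0},{"dx":0,"dy":50,"dz":0,"twist":0},{"dx":0,"dy":75,"dz":0,"twist":0},{"dx":0,"dy":92,"dz":0,"twist":0},{"dx":0,"dy":105,"dz":0,"twist":0},{"dx":0,"dy":113,"dz":0,"twist":0},{"dx":0,"dy":113,"dz":0,"twist":0},{"dx":0,"dy":113,"dz":0,"twist":0}]' 1; python3 -m creep '[{"dx":0,"dy":0,"dz":0,"twist":0},{"dx":0,"dy":0,"dz":0,"twist":0},{"dx":0,"dy":0,"dz":0,"twist":0},{"dx":0,"dy":0,"dz":0,"twist":0},{"dx":0,"dy":0,"dz":0,"twist":0},{"dx":0,"dy":0,"dz":0,"twist":0},{"dx":0,"dy":0,"dz":0,"twist":0},{"dx":0,"dy":0,"dz":0,"twist":0}]' 0.3 50
```

```text
clock: 12.9
eef_pos: [0.5311, 0.2121, 0.0359]
tool_rot: [-89.9, 0.1, -108.5]
contact_force: [-0.4, 0.9, -0.0]
gripper_width: 0.0857
clock: 13.9
eef_pos: [0.5301, 0.2123, 0.0363]
tool_rot: [-90.0, 0.0, -108.5]
contact_force: [-1.9, 1.5, 4.9]
gripper_width: 0.063
```

```bash
python3 -m creep '[{"dx":2,"dy":0,"dz":0,"twist":0},{"dx":6,"dy":0,"dz":0,"twist":0},{"dx":11,"dy":0,"dz":0,"twist":0},{"dx":16,"dy":0,"dz":0,"twist":0},{"dx":21,"dy":0,"dz":0,"twist":0},{"dx":26,"dy":0,"dz":0,"twist":0},{"dx":28,"dy":0,"dz":0,"twist":0},{"dx":28,"dy":0,"dz":0,"twist":0}]'; python3 -m creep '[{"dx":0,"dy":0,"dz":0,"twist":0},{"dx":0,"dy":0,"dz":0,"twist":0},{"dx":0,"dy":0,"dz":0,"twist":0},{"dx":0,"dy":0,"dz":0,"twist":0},{"dx":0,"dy":-20,"dz":0,"twist":0},{"dx":0,"dy":-60,"dz":0,"twist":0},{"dx":0,"dy":-110,"dz":0,"twist":0},{"dx":0,"dy":-120,"dz":0,"twist":0}]' 1
python3 - <<'E'
from h import *
c=capture("scene"); save(c,"a6s.png",(260,80,400,185))
P=cloud(c)
for l in("jaw","vise"):
  for s in silhouettes(c,l)[:1]:
    q=P[s["region"]]; q=q[~np.isnan(q[:,0])];t=q[(q[:,2]>.055)&(q[:,2]<.064)]; print(l,s["score"],rect(t[:,:2]))
go(638.5,-137,100,4.9+90)
print(get_obs()["qpos"].round())
E
```

```text
clock: 14.9
eef_pos: [0.5214, 0.1859, 0.0363]
tool_rot: [-90.0, 0.1, -108.5]
contact_force: [-3.4, 1.9, 6.3]
gripper_width: 0.0629
clock: 15.9
eef_pos: [0.5236, 0.1859, 0.1588]
tool_rot: [-89.7, 0.2, -108.5]
contact_force: [0.6, -0.6, -0.4]
gripper_width: 0.0854
jaw 0.61 (array([524.2, 187. ,  64.4,  39.9]), -17.5)
vise 0.84 (array([554.4, 231.3, 142.7,  95.8]), 72.2)
dx 268.3 dy 54.9 dz 213.4 twist -23.4 F [-0.3 -0.6 -1. ] t 16.05
[18. 20. 99.  0. 61. 37.]
```

View pics/a6s.png

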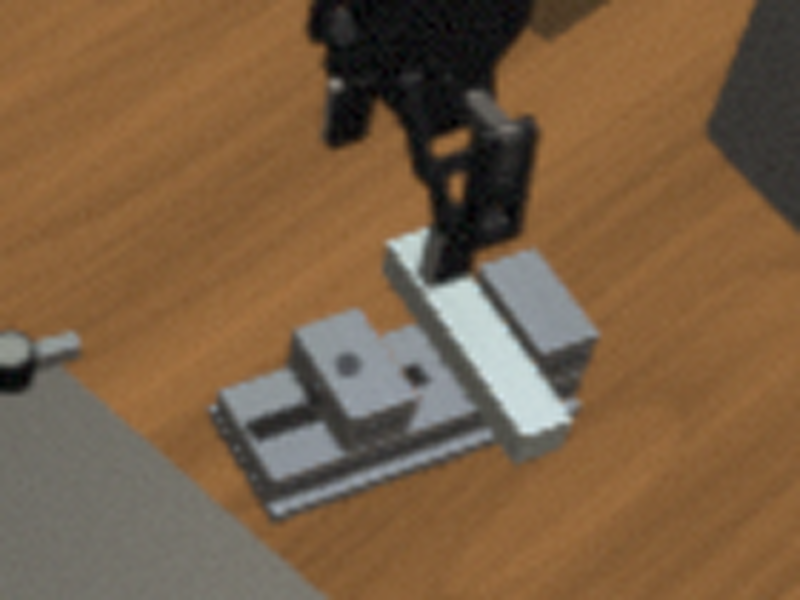

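```bash
python3 -m creep '[{"dx":20,"dy":0,"dz":16,"twist":-10},{"dx":55,"dy":0,"dz":44,"twist":-20},{"dx":95,"dy":0,"dz":76,"twist":-30},{"dx":135,"dy":0,"dz":108,"twist":-40},{"dx":175,"dy":0,"dz":140,"twist":-50},{"dx":210,"dy":0,"dz":167,"twist":-60},{"dx":240,"dy":0,"dz":190,"twist":-70},{"dx":260,"dy":0,"dz":207,"twist":-80}]' 0.6
python3 - <<'E'
from h import *
o=get_obs();print(o["eef_pos"],o["tool_rot"],o["qpos"].round())
go(638.5,-137,100,4.9)
E
```

```text
clock: 17.05
eef_pos: [0.6346, -0.1286, 0.1524]
tool_rot: [-90.1, 0.3, -28.3]
contact_force: [-0.2, 0.0, -0.5]
gripper_width: 0.0681
[ 0.63462015 -0.12855275  0.15244139] [-90.07468342   0.25055506 -28.25942916] [-12.  28.  86.  -0.  66. -74.]
dx 7.4 dy 52.4 dz -5.6 twist -33.2 F [-0.2  0.  -0.5] t 17.05
```

```bash
python3 -m creep '[{"dx":4,"dy":10,"dz":-3,"twist":-10},{"dx":6,"dy":25,"dz":-4,"twist":-20},{"dx":6,"dy":40,"dz":-4,"twist":-30},{"dx":6,"dy":50,"dz":-4,"twist":-33.4},{"dx":6,"dy":52,"dz":-4,"twist":-33.4},{"dx":6,"dy":52,"dz":-4,"twist":-33.4},{"dx":6,"dy":52,"dz":-4,"twist":-33.4},{"dx":6,"dy":52,"dz":-4,"twist":-33.4}]' 0.6
python3 - <<'E'
from h import *
o=get_obs();print(o["eef_pos"],o["tool_rot"],o["qpos"].round())
go(638.6,-136.7,9,4.9)
for n in("top","scene"):
    c=capture(n); save(c,f"a7{n}.png",(200,100,350,212) if n=="top" else (170,180,320,292))
E
```

```text
clock: 18.05
eef_pos: [0.639, -0.1333, 0.1037]
tool_rot: [-90.0, -0.0, 4.9]
contact_force: [-0.2, -0.4, -0.1]
gripper_width: 0.0681
[ 0.63901293 -0.13327907  0.10374045] [-9.00092915e+01 -4.66902764e-02  4.87695432e+00] [ -13.   31.   89.    0.   60. -108.]
dx -0.7 dy 94.7 dz -3.4 twist -0.0 F [-0.2 -0.4 -0.1] t 18.05
```

View pics/a7scene.png

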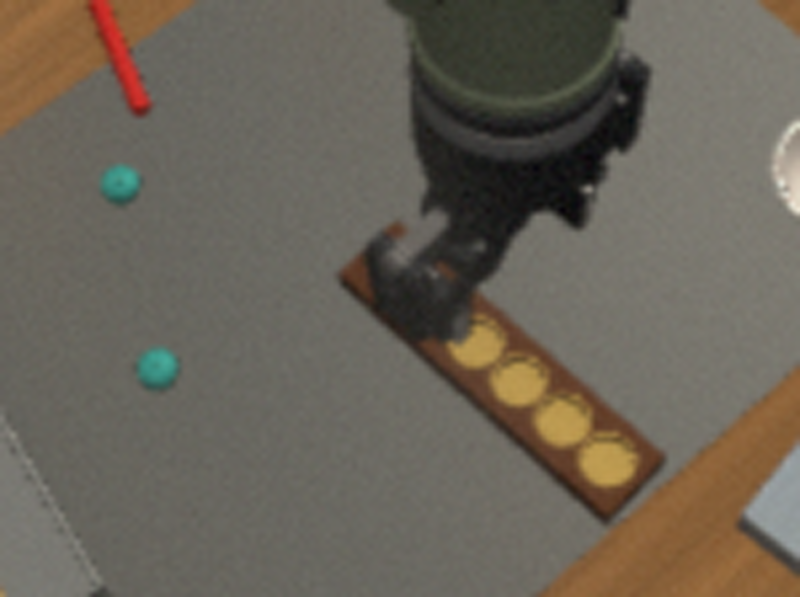

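View pics/a7top.png

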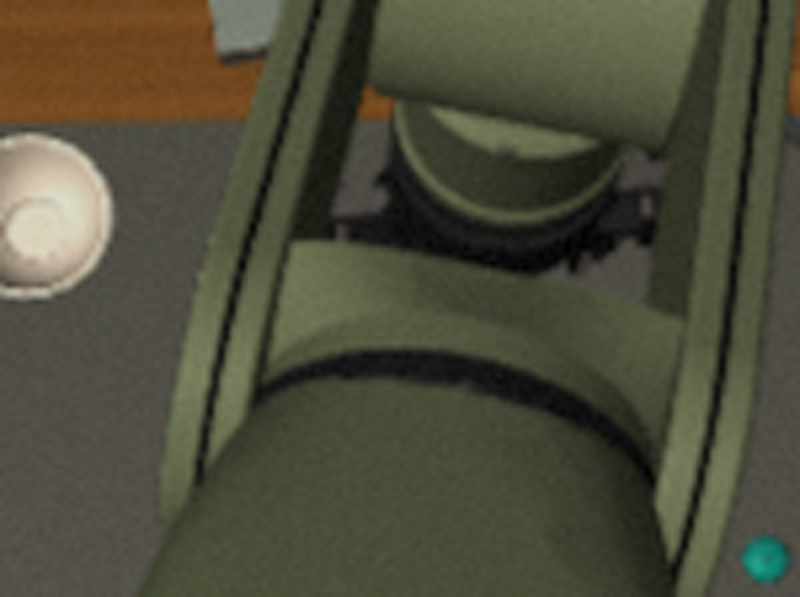

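```bash
python3 -m creep '[{"dx":-0.7,"dy":20,"dz":-3.4,"twist":0},{"dx":-0.7,"dy":40,"dz":-3.4,"twist":0},{"dx":-0.7,"dy":60,"dz":-3.4,"twist":0},{"dx":-0.7,"dy":78,"dz":-3.4,"twist":0},{"dx":-0.7,"dy":88,"dz":-3.4,"twist":0},{"dx":-0.7,"dy":93,"dz":-3.4,"twist":0},{"dx":-0.7,"dy":94.5,"dz":-3.4,"twist":0},{"dx":-0.7,"dy":94.5,"dz":-3.4,"twist":0}]' 0.6; python3 -m creep '[{"dx":0,"dy":0,"dz":0,"twist":0},{"dx":0,"dy":0,"dz":0,"twist":0},{"dx":0,"dy":0,"dz":0,"twist":0},{"dx":0,"dy":0,"dz":0,"twist":0},{"dx":0,"dy":0,"dz":0,"twist":0},{"dx":0,"dy":0,"dz":0,"twist":0},{"dx":0,"dy":0,"dz":0,"twist":0},{"dx":0,"dy":0,"dz":0,"twist":0}]' -0.4 60
```

```text
clock: 19.15
eef_pos: [0.6388, -0.1368, 0.0093]
tool_rot: [-90.0, -0.1, 4.9]
contact_force: [0.3, -0.5, -0.3]
gripper_width: 0.0684
clock: 20.15
eef_pos: [0.6388, -0.1368, 0.0098]
tool_rot: [-90.0, -0.1, 4.9]
contact_force: [-1.6, -0.1, 4.8]
gripper_width: 0.0375
```

```bash
python3 -m creep '[{"dx":0,"dy":-5,"dz":0,"twist":0},{"dx":0,"dy":-15,"dz":0,"twist":0},{"dx":0,"dy":-30,"dz":0,"twist":0},{"dx":0,"dy":-50,"dz":0,"twist":0},{"dx":0,"dy":-70,"dz":0,"twist":0},{"dx":0,"dy":-90,"dz":0,"twist":0},{"dx":0,"dy":-105,"dz":0,"twist":0},{"dx":0,"dy":-110,"dz":0,"twist":0}]'
cat > vise.py <<'E'
from h import *
from scipy.optimize import least_squares
# fit vise pose from top surfaces: fixed jaw (z60, y56..90), riser(z54,y25..53,x+-70)
def run(n):
    c=capture(n);P=cloud(c).reshape(-1,3);P=P[~np.isnan(P[:,0])]*1000
    P=P[(P[:,2]>40)&(P[:,2]<75)&(np.abs(P[:,0]-545)<110)&(np.abs(P[:,1]-235)<110)]
    return c,P
def loc(P,p):
    r=np.radians(p[2]);d=P[:,:2]-p[:2];return np.stack([d[:,0]*np.cos(r)+d[:,1]*np.sin(r),-d[:,0]*np.sin(r)+d[:,1]*np.cos(r)],1)
if __name__=="__main__":
  for n in("top","scene"):
    c,P=run(n); save(c,f"b_{n}.png",(50,140,210,260) if n=="top" else (260,80,400,185))
    for p0 in ([537,219,-18.7],):
        L=loc(P,p0)
        print(n,len(P))
        for nm,ylo,yhi,xl in(("riser",20,54,80),("fix",60,100,45),("mov",-60,5,45)):
            m=(L[:,1]>ylo)&(L[:,1]<yhi)&(np.abs(L[:,0])<xl)
            if m.sum()<20: continue
            q=P[m]; print(nm,m.sum(),np.median(q[:,2]).round(1),rect(q[:,:2]/1000),"loc",np.percentile(L[m],[1,50,99],axis=0).round(1).tolist())
E
python3 vise.py
```

```text
clock: 21.15
eef_pos: [0.6389, -0.1368, 0.1203]
tool_rot: [-90.0, -0.1, 4.9]
contact_force: [0.1, -0.4, -1.4]
gripper_width: 0.0377
top 2054
riser 943 54.2 (array([544.1, 257.1, 139.4,  31.4]), -18.1) loc [[-73.9, 23.3], [-6.8, 35.6], [62.8, 52.2]]
fix 386 60.5 (array([556.1, 292.1,  65.5,  30.5]), -19.0) loc [[-37.1, 60.3], [-5.4, 74.4], [25.7, 89.6]]
mov 596 60.2 (array([521.9, 188.6,  65.5,  42. ]), -17.8) loc [[-36.1, -53.6], [-4.7, -35.6], [26.9, -13.3]]
scene 1067
riser 498 52.5 (array([546.5, 255.3, 142.7,  33. ]), -18.6) loc [[-70.6, 21.4], [2.0, 34.3], [66.9, 53.8]]
fix 187 58.8 (array([558. , 290.4,  66.7,  28.5]), -18.8) loc [[-34.9, 60.4], [3.8, 74.2], [29.6, 87.8]]
mov 324 58.5 (array([524.4, 186.4,  65.3,  43.4]), -16.2) loc [[-33.2, -55.8], [2.8, -37.6], [30.0, -14.4]]
```

View pics/b_top.png

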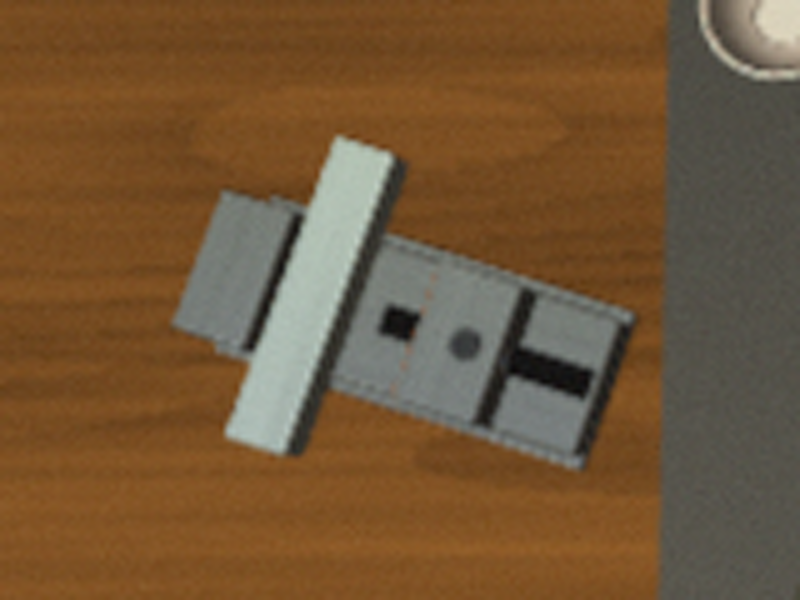

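View pics/b_scene.png

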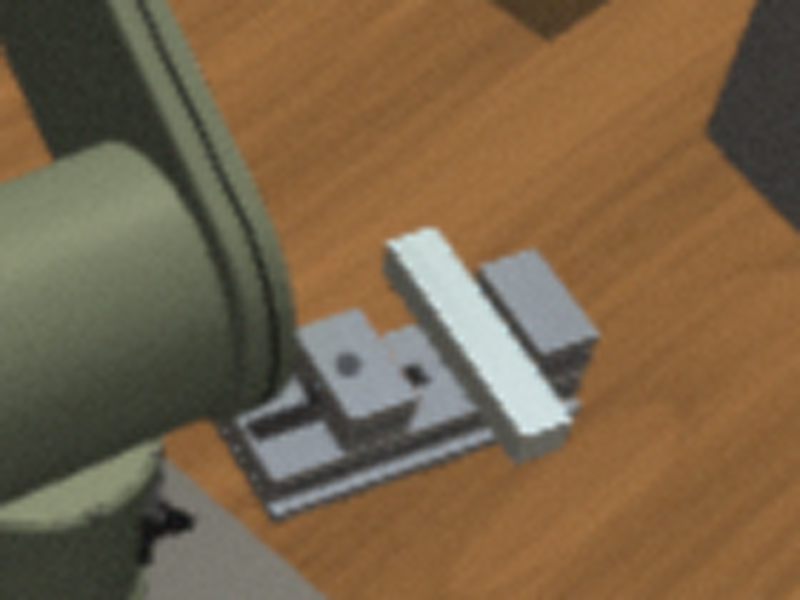

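```bash
python3 - <<'E'
from h import *
go(543.4,250.5,120,-18.6)
E
python3 -m creep '[{"dx":0,"dy":-1,"dz":40,"twist":3},{"dx":-2,"dy":-1,"dz":92,"twist":6},{"dx":-10,"dy":-1,"dz":146,"twist":9},{"dx":-20,"dy":-1,"dz":200,"twist":12},{"dx":-30,"dy":-1,"dz":254,"twist":15},{"dx":-40,"dy":-1,"dz":308,"twist":18},{"dx":-52,"dy":-1,"dz":350,"twist":21},{"dx":-60,"dy":-1,"dz":380,"twist":23.5}]'
python3 - <<'E'
from h import *
go(543.4,250.5,70,-18.6)
E
```

```text
dx -61.8 dy -0.7 dz 394.0 twist 23.5 F [ 0.1  0.  -1.5] t 21.25
clock: 22.25
eef_pos: [0.5447, 0.2385, 0.1188]
tool_rot: [-90.1, 0.1, -18.6]
contact_force: [0.3, 0.3, -1.6]
gripper_width: 0.0381
dx -5.1 dy 48.8 dz 11.0 twist -0.0 F [ 0.3  0.3 -1.6] t 22.25
```

```bash
python3 -m creep '[{"dx":-4,"dy":0,"dz":6,"twist":0},{"dx":-6,"dy":10,"dz":11.5,"twist":0},{"dx":-6,"dy":18,"dz":11.5,"twist":0},{"dx":-6,"dy":25,"dz":11.5,"twist":0},{"dx":-6,"dy":30,"dz":11.5,"twist":0},{"dx":-6,"dy":30,"dz":11.5,"twist":0},{"dx":-6,"dy":30,"dz":11.5,"twist":0},{"dx":-6,"dy":30,"dz":11.5,"twist":0}]'
python3 - <<'E'
from h import *
go(543.4,250.5,63.5,-18.6)
for n in("top","scene"):
    c=capture(n); P=cloud(c); save(c,f"b1_{n}.png",(50,110,210,230) if n=="top" else (260,60,420,180))
    s=silhouettes(c,"panel")[:1]
    for s in s:
        q=P[s["region"]]; q=q[~np.isnan(q[:,0])];print(s["score"],rect(q[:,:2]),np.percentile(q[:,2],[5,50,95]))
E
```

```text
clock: 23.25
eef_pos: [0.5444, 0.2496, 0.0902]
tool_rot: [-90.0, -0.0, -18.6]
contact_force: [-0.1, -0.5, -2.3]
gripper_width: 0.0377
dx -1.3 dy 26.7 dz 0.5 twist -0.0 F [-0.1 -0.5 -2.3] t 23.25
0.62 (array([542.9, 265.7, 183.7,  85.8]), -12.6) [0.08732116 0.09561045 0.09906067]
0.8 (array([546.7, 248.6, 174.5,  42.6]), -18.3) [0.08472646 0.09353912 0.09719268]
```

View pics/b1_scene.png

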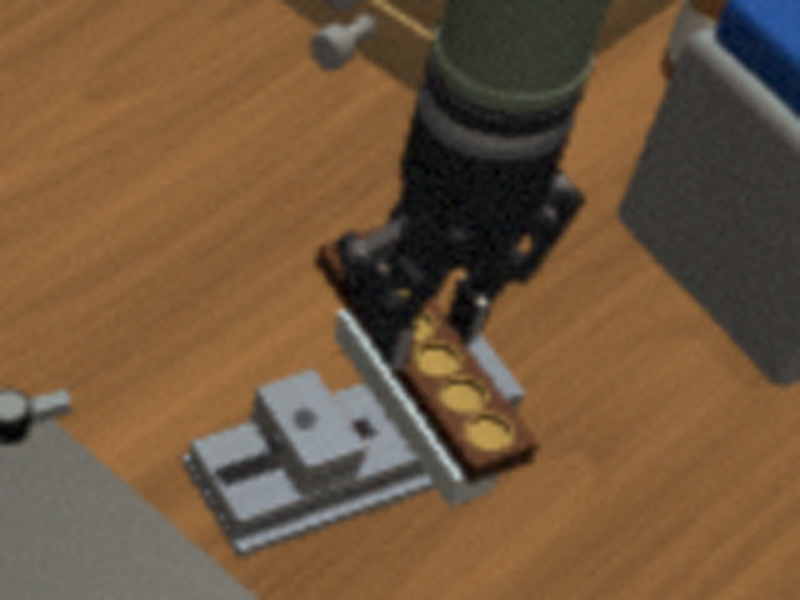

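View pics/b1_top.png

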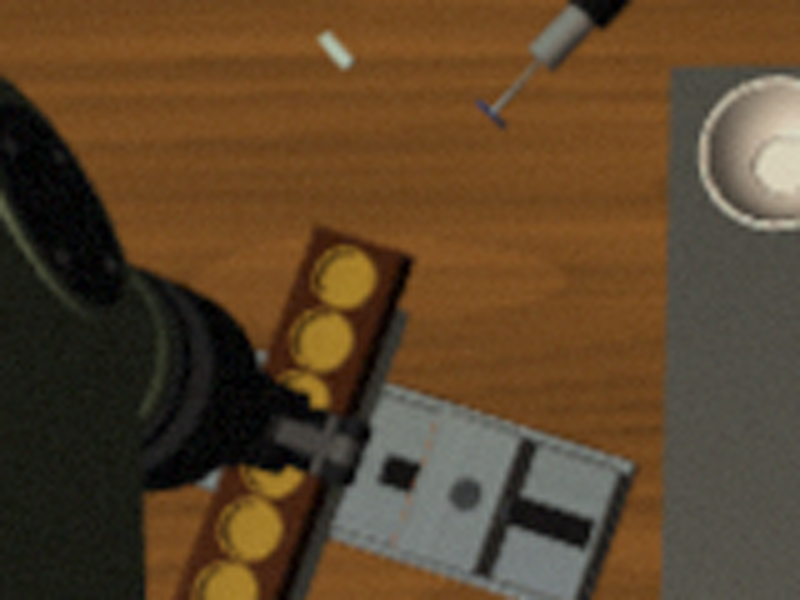

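```bash
python3 -m creep '[{"dx":-1.3,"dy":5,"dz":0.5,"twist":0},{"dx":-1.3,"dy":11,"dz":0.5,"twist":0},{"dx":-1.3,"dy":16,"dz":0.5,"twist":0},{"dx":-1.3,"dy":20,"dz":0.5,"twist":0},{"dx":-1.3,"dy":22,"dz":0.5,"twist":0},{"dx":-1.3,"dy":23.5,"dz":0.5,"twist":0},{"dx":-1.3,"dy":24.5,"dz":0.5,"twist":0},{"dx":-1.3,"dy":24.5,"dz":0.5,"twist":0}]'; python3 -m creep '[{"dx":0,"dy":0.2,"dz":0,"twist":0},{"dx":0,"dy":0.4,"dz":0,"twist":0},{"dx":0,"dy":0.6,"dz":0,"twist":0},{"dx":0,"dy":0.8,"dz":0,"twist":0},{"dx":0,"dy":1,"dz":0,"twist":0},{"dx":0,"dy":1.2,"dz":0,"twist":0},{"dx":0,"dy":1.2,"dz":0,"twist":0},{"dx":0,"dy":1.2,"dz":0,"twist":0}]'
```

```text
clock: 24.45
eef_pos: [0.5432, 0.2505, 0.0654]
tool_rot: [-90.0, -0.0, -18.6]
contact_force: [-0.8, -0.3, -0.7]
gripper_width: 0.0378
clock: 25.45
eef_pos: [0.5431, 0.2505, 0.0641]
tool_rot: [-90.0, -0.0, -18.6]
contact_force: [-0.5, 0.0, -2.8]
gripper_width: 0.0376
```

```bash
python3 -m creep '[{"dx":0,"dy":0.2,"dz":0,"twist":0},{"dx":0,"dy":0.4,"dz":0,"twist":0},{"dx":0,"dy":0.6,"dz":0,"twist":0},{"dx":0,"dy":0.8,"dz":0,"twist":0},{"dx":0,"dy":1,"dz":0,"twist":0},{"dx":0,"dy":1.2,"dz":0,"twist":0},{"dx":0,"dy":1.2,"dz":0,"twist":0},{"dx":0,"dy":1.2,"dz":0,"twist":0}]'; python3 -c "
from h import *
print(get_obs()['contact_force'],get_obs()['eef_pos'])"
```

```text
clock: 26.45
eef_pos: [0.5431, 0.2505, 0.0638]
tool_rot: [-90.0, -0.0, -18.6]
contact_force: [-2.6, -1.2, 6.3]
gripper_width: 0.0378
[-2.57545101 -1.22507191  6.2866797 ] [0.54314734 0.25050188 0.06378224]
```

```bash
python3 -m creep '[{"dx":0,"dy":-0.5,"dz":0,"twist":0},{"dx":0,"dy":-0.5,"dz":0,"twist":0},{"dx":0,"dy":-0.5,"dz":0,"twist":0},{"dx":0,"dy":-0.5,"dz":0,"twist":0},{"dx":0,"dy":-6,"dz":0,"twist":0},{"dx":0,"dy":-30,"dz":0,"twist":0},{"dx":0,"dy":-70,"dz":0,"twist":0},{"dx":0,"dy":-90,"dz":0,"twist":0}]' 0.4
python3 - <<'E'
from h import *
go(522.3,186.5,155,71.4)
go(522.3,186.5,155,-108.6)
for n in("top","scene"):
    c=capture(n); P=cloud(c); save(c,f"b2_{n}.png",(50,110,210,230) if n=="top" else (260,60,420,180))
    s=silhouettes(c,"panel")[:1]
    for s in s:
        q=P[s["region"]]; q=q[~np.isnan(q[:,0])];print(s["score"],rect(q[:,:2]),np.percentile(q[:,2],[5,50,95]))
E
```

```text
clock: 27.45
eef_pos: [0.5441, 0.2509, 0.1556]
tool_rot: [-89.8, -0.2, -18.6]
contact_force: [0.5, 0.2, 1.2]
gripper_width: 0.0596
dx -0.1 dy 0.6 dz -68.0 twist 90.0 F [0.5 0.2 1.2] t 27.45
dx -0.1 dy 0.6 dz -68.0 twist 90.0 F [0.5 0.2 1.2] t 27.45
0.7 (array([535.4, 231.1, 175.1,  84.7]), -18.0) [0.0617644  0.06933235 0.0727846 ]
0.61 (array([551.7, 268.8, 176.1,  85.1]), -19.8) [0.05692252 0.06748548 0.07109267]
```

View pics/b2_scene.png

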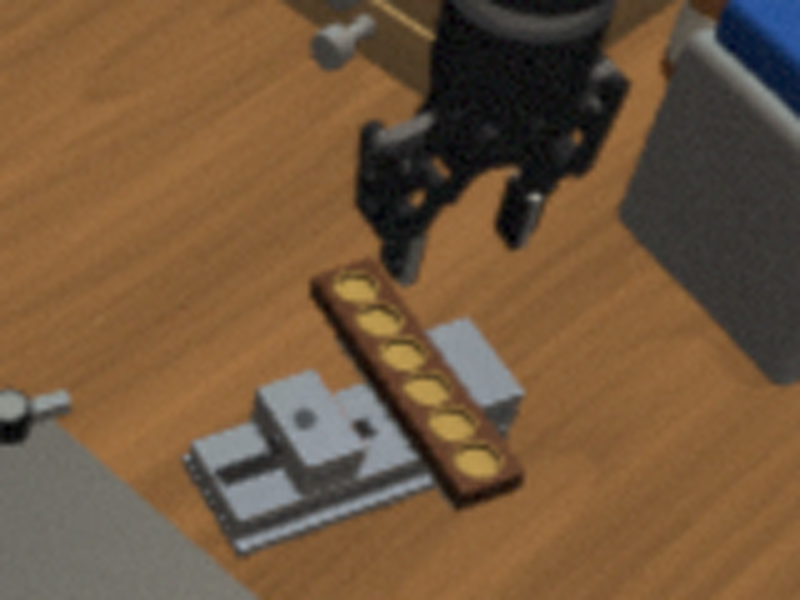

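```bash
python3 -m creep '[{"dx":0,"dy":0,"dz":-8,"twist":9},{"dx":0,"dy":0,"dz":-18,"twist":19},{"dx":0,"dy":0,"dz":-28,"twist":29},{"dx":0,"dy":0,"dz":-38,"twist":39},{"dx":0,"dy":0,"dz":-48,"twist":49},{"dx":0,"dy":0,"dz":-58,"twist":59},{"dx":0,"dy":0,"dz":-66,"twist":69},{"dx":0,"dy":0,"dz":-68,"twist":79}]' 1; python3 -m creep '[{"dx":0,"dy":0,"dz":0,"twist":9},{"dx":0,"dy":0,"dz":0,"twist":11},{"dx":0,"dy":0,"dz":0,"twist":11},{"dx":0,"dy":5,"dz":0,"twist":11},{"dx":0,"dy":15,"dz":0,"twist":11},{"dx":0,"dy":25,"dz":0,"twist":11},{"dx":0,"dy":25,"dz":0,"twist":11},{"dx":0,"dy":25,"dz":0,"twist":11}]'
python3 - <<'E'
from h import *
go(521.6,186,36,-108.6)
E
```

```text
clock: 28.65
eef_pos: [0.5203, 0.1853, 0.1512]
tool_rot: [-90.2, -0.1, -98.0]
contact_force: [0.0, -0.0, 1.0]
gripper_width: 0.0854
clock: 29.65
eef_pos: [0.5215, 0.1861, 0.1279]
tool_rot: [-90.0, 0.0, -108.6]
contact_force: [-0.4, -0.8, 0.0]
gripper_width: 0.0853
dx 0.0 dy 91.9 dz 0.1 twist -0.0 F [-0.4 -0.8  0. ] t 29.65
```

```bash
python3 -m creep '[{"dx":0,"dy":20,"dz":0,"twist":0},{"dx":0,"dy":42,"dz":0,"twist":0},{"dx":0,"dy":62,"dz":0,"twist":0},{"dx":0,"dy":78,"dz":0,"twist":0},{"dx":0,"dy":87,"dz":0,"twist":0},{"dx":0,"dy":91,"dz":0,"twist":0},{"dx":0,"dy":91,"dz":0,"twist":0},{"dx":0,"dy":91,"dz":0,"twist":0}]' 1; python3 -m creep '[{"dx":0,"dy":0,"dz":0,"twist":0},{"dx":0,"dy":0,"dz":0,"twist":0},{"dx":0,"dy":0,"dz":0,"twist":0},{"dx":0,"dy":0,"dz":0,"twist":0},{"dx":0,"dy":0,"dz":0,"twist":0},{"dx":0,"dy":0,"dz":0,"twist":0},{"dx":0,"dy":0,"dz":0,"twist":0},{"dx":0,"dy":0,"dz":0,"twist":0}]' 0.3 60; python3 -m creep '[{"dx":-2,"dy":0,"dz":0,"twist":0},{"dx":-5,"dy":0,"dz":0,"twist":0},{"dx":-8,"dy":0,"dz":0,"twist":0},{"dx":-11,"dy":0,"dz":0,"twist":0},{"dx":-14,"dy":0,"dz":0,"twist":0},{"dx":-17,"dy":0,"dz":0,"twist":0},{"dx":-18,"dy":0,"dz":0,"twist":0},{"dx":-18,"dy":0,"dz":0,"twist":0}]'
```

```text
clock: 30.65
eef_pos: [0.5219, 0.1862, 0.0375]
tool_rot: [-89.9, 0.0, -108.6]
contact_force: [0.2, -0.4, -0.4]
gripper_width: 0.0855
clock: 31.65
eef_pos: [0.5215, 0.1862, 0.0378]
tool_rot: [-90.0, 0.0, -108.6]
contact_force: [-1.5, 0.1, 5.3]
gripper_width: 0.0628
clock: 32.65
eef_pos: [0.5269, 0.2028, 0.0378]
tool_rot: [-90.0, -0.0, -108.6]
contact_force: [-2.3, -1.8, 5.7]
gripper_width: 0.0628
```

```bash
python3 -m creep '[{"dx":-1,"dy":0,"dz":0,"twist":0},{"dx":-2,"dy":0,"dz":0,"twist":0},{"dx":-3,"dy":0,"dz":0,"twist":0},{"dx":-4,"dy":0,"dz":0,"twist":0},{"dx":-5,"dy":0,"dz":0,"twist":0},{"dx":-6,"dy":0,"dz":0,"twist":0},{"dx":-7,"dy":0,"dz":0,"twist":0},{"dx":-7,"dy":0,"dz":0,"twist":0}]'; python3 -m creep '[{"dx":-0.2,"dy":0,"dz":0,"twist":0},{"dx":-0.4,"dy":0,"dz":0,"twist":0},{"dx":-0.6,"dy":0,"dz":0,"twist":0},{"dx":-0.8,"dy":0,"dz":0,"twist":0},{"dx":-1,"dy":0,"dz":0,"twist":0},{"dx":-1.2,"dy":0,"dz":0,"twist":0},{"dx":-1.4,"dy":0,"dz":0,"twist":0},{"dx":-1.6,"dy":0,"dz":0,"twist":0}]';python3 - <<'E'
from h import *
o=get_obs(); d=np.array([.319,.948]); print(o["contact_force"][:2]@d, o["eef_pos"][:2]@d*1000)
c=capture("scene"); save(c,"b3.png",(260,60,420,180))
E
```

```text
clock: 33.65
eef_pos: [0.5291, 0.2094, 0.0378]
tool_rot: [-90.0, -0.0, -108.6]
contact_force: [-2.3, -0.9, 6.0]
gripper_width: 0.0626
clock: 34.65
eef_pos: [0.5296, 0.2107, 0.0378]
tool_rot: [-90.0, -0.0, -108.6]
contact_force: [-3.7, -2.1, 5.6]
gripper_width: 0.0623
-3.2199649661478 368.67823895167805
```

View pics/b3.png

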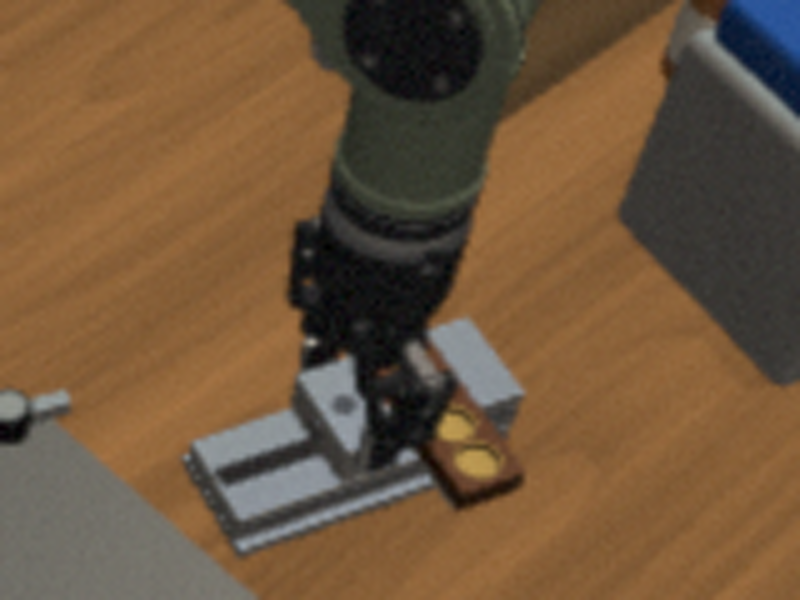

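```bash
cat > f.py <<'E'
from h import *
o=get_obs(); d=np.array([.319,.948]); print("Fy %.1f s %.2f"%(o["contact_force"][:2]@d, o["eef_pos"][:2]@d*1000))
E
python3 -m creep '[{"dx":-0.2,"dy":0,"dz":0,"twist":0},{"dx":-0.4,"dy":0,"dz":0,"twist":0},{"dx":-0.6,"dy":0,"dz":0,"twist":0},{"dx":-0.8,"dy":0,"dz":0,"twist":0},{"dx":-1,"dy":0,"dz":0,"twist":0},{"dx":-1.2,"dy":0,"dz":0,"twist":0},{"dx":-1.2,"dy":0,"dz":0,"twist":0},{"dx":-1.2,"dy":0,"dz":0,"twist":0}]' >/dev/null; python3 f.py;python3 -m creep '[{"dx":-0.2,"dy":0,"dz":0,"twist":0},{"dx":-0.4,"dy":0,"dz":0,"twist":0},{"dx":-0.6,"dy":0,"dz":0,"twist":0},{"dx":-0.8,"dy":0,"dz":0,"twist":0},{"dx":-1,"dy":0,"dz":0,"twist":0},{"dx":-1,"dy":0,"dz":0,"twist":0},{"dx":-1,"dy":0,"dz":0,"twist":0},{"dx":-1,"dy":0,"dz":0,"twist":0}]' >/dev/null; python3 f.py
```

```text
Fy -3.3 s 369.82
Fy -4.0 s 370.62
```

```bash
python3 -m creep '[{"dx":-0.1,"dy":0,"dz":0,"twist":0},{"dx":-0.2,"dy":0,"dz":0,"twist":0},{"dx":-0.4,"dy":0,"dz":0,"twist":0},{"dx":-0.6,"dy":0,"dz":0,"twist":0},{"dx":-0.8,"dy":0,"dz":0,"twist":0},{"dx":-0.8,"dy":0,"dz":0,"twist":0},{"dx":-0.8,"dy":0,"dz":0,"twist":0},{"dx":-0.8,"dy":0,"dz":0,"twist":0}]' >/dev/null; python3 f.py;python3 -m creep '[{"dx":-0.1,"dy":0,"dz":0,"twist":0},{"dx":-0.2,"dy":0,"dz":0,"twist":0},{"dx":-0.3,"dy":0,"dz":0,"twist":0},{"dx":-0.5,"dy":0,"dz":0,"twist":0},{"dx":-0.6,"dy":0,"dz":0,"twist":0},{"dx":-0.6,"dy":0,"dz":0,"twist":0},{"dx":-0.6,"dy":0,"dz":0,"twist":0},{"dx":-0.6,"dy":0,"dz":0,"twist":0}]' >/dev/null; python3 f.py
```

```text
Fy -3.7 s 371.42
Fy -5.7 s 371.83
```

```bash
python3 -m creep '[{"dx":-0.1,"dy":0,"dz":0,"twist":0},{"dx":-0.1,"dy":0,"dz":0,"twist":0},{"dx":-0.2,"dy":0,"dz":0,"twist":0},{"dx":-0.2,"dy":0,"dz":0,"twist":0},{"dx":-0.3,"dy":0,"dz":0,"twist":0},{"dx":-0.3,"dy":0,"dz":0,"twist":0},{"dx":-0.3,"dy":0,"dz":0,"twist":0},{"dx":-0.3,"dy":0,"dz":0,"twist":0}]' >/dev/null; python3 f.py
```

```text
Fy -5.3 s 371.83
```

```bash
python3 -m creep '[{"dx":-0.1,"dy":0,"dz":0,"twist":0},{"dx":-0.1,"dy":0,"dz":0,"twist":0},{"dx":-0.2,"dy":0,"dz":0,"twist":0},{"dx":-0.2,"dy":0,"dz":0,"twist":0},{"dx":-0.2,"dy":0,"dz":0,"twist":0},{"dx":-0.2,"dy":0,"dz":0,"twist":0},{"dx":-0.2,"dy":0,"dz":0,"twist":0},{"dx":-0.2,"dy":0,"dz":0,"twist":0}]' >/dev/null; python3 f.py; python3 f.py
python3 -m creep '[{"dx":-0.1,"dy":0,"dz":0,"twist":0},{"dx":-0.1,"dy":0,"dz":0,"twist":0},{"dx":-0.2,"dy":0,"dz":0,"twist":0},{"dx":-0.2,"dy":0,"dz":0,"twist":0},{"dx":-0.2,"dy":0,"dz":0,"twist":0},{"dx":-0.2,"dy":0,"dz":0,"twist":0},{"dx":-0.2,"dy":0,"dz":0,"twist":0},{"dx":-0.2,"dy":0,"dz":0,"twist":0}]' >/dev/null; python3 f.py
```

```text
Fy -6.4 s 371.85
Fy -6.4 s 371.85
Fy -6.7 s 371.81
```

```bash
python3 -m creep '[{"dx":-0.1,"dy":0,"dz":0,"twist":0},{"dx":-0.2,"dy":0,"dz":0,"twist":0},{"dx":-0.3,"dy":0,"dz":0,"twist":0},{"dx":-0.4,"dy":0,"dz":0,"twist":0},{"dx":-0.5,"dy":0,"dz":0,"twist":0},{"dx":-0.6,"dy":0,"dz":0,"twist":0},{"dx":-0.6,"dy":0,"dz":0,"twist":0},{"dx":-0.6,"dy":0,"dz":0,"twist":0}]' >/dev/null; python3 f.py
python3 -m creep '[{"dx":-0.1,"dy":0,"dz":0,"twist":0},{"dx":-0.2,"dy":0,"dz":0,"twist":0},{"dx":-0.3,"dy":0,"dz":0,"twist":0},{"dx":-0.4,"dy":0,"dz":0,"twist":0},{"dx":-0.5,"dy":0,"dz":0,"twist":0},{"dx":-0.6,"dy":0,"dz":0,"twist":0},{"dx":-0.6,"dy":0,"dz":0,"twist":0},{"dx":-0.6,"dy":0,"dz":0,"twist":0}]' >/dev/null; python3 f.py
```

```text
Fy -8.2 s 371.87
Fy -11.0 s 371.85
```

```bash
python3 -m creep '[{"dx":-0.1,"dy":0,"dz":0,"twist":0},{"dx":-0.2,"dy":0,"dz":0,"twist":0},{"dx":-0.3,"dy":0,"dz":0,"twist":0},{"dx":-0.4,"dy":0,"dz":0,"twist":0},{"dx":-0.5,"dy":0,"dz":0,"twist":0},{"dx":-0.6,"dy":0,"dz":0,"twist":0},{"dx":-0.6,"dy":0,"dz":0,"twist":0},{"dx":-0.6,"dy":0,"dz":0,"twist":0}]' >/dev/null; python3 f.py
python3 - <<'E'
from h import *
for n in("top","scene"):
    c=capture(n); P=cloud(c); save(c,f"b4_{n}.png",(50,130,180,227) if n=="top" else (280,80,400,170))
E
```

```text
Fy -12.3 s 371.84
```

View pics/b4_top.png

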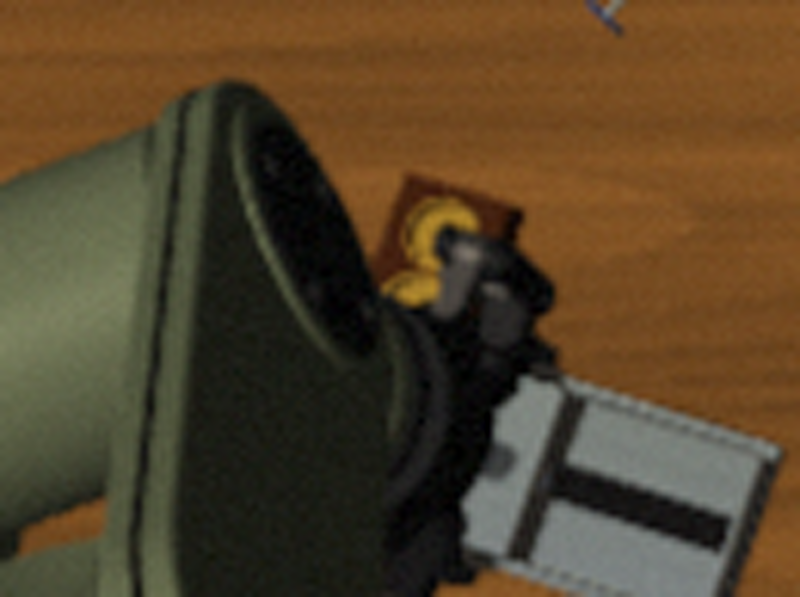

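View pics/b4_scene.png

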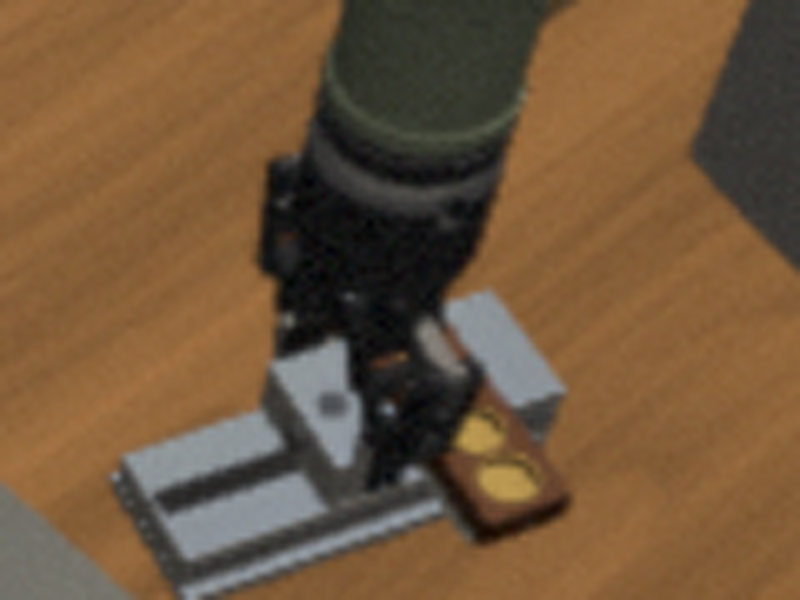

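```bash
python3 -m creep '[{"dx":0,"dy":0,"dz":0,"twist":0},{"dx":0,"dy":0,"dz":0,"twist":0},{"dx":0,"dy":0,"dz":0,"twist":0},{"dx":0,"dy":0,"dz":0,"twist":0},{"dx":1,"dy":-20,"dz":0,"twist":0},{"dx":2,"dy":-60,"dz":0,"twist":0},{"dx":3,"dy":-110,"dz":0,"twist":0},{"dx":60,"dy":-130,"dz":0,"twist":0}]' 1; python3 f.py; python3 -m creep '[{"dx":50,"dy":0,"dz":30,"twist":-10},{"dx":100,"dy":0,"dz":40,"twist":-20},{"dx":150,"dy":0,"dz":50,"twist":-30},{"dx":200,"dy":0,"dz":60,"twist":-40},{"dx":200,"dy":0,"dz":60,"twist":-50},{"dx":200,"dy":0,"dz":60,"twist":-60},{"dx":200,"dy":0,"dz":60,"twist":-70},{"dx":200,"dy":0,"dz":60,"twist":-80}]' -0.2 20
python3 - <<'E'
from h import *
for n in("top","scene"):
    c=capture(n); P=cloud(c); save(c,f"b5_{n}.png"); save(c,f"b5v_{n}.png",(60,140,180,230) if n=="top" else (280,90,400,180))
    for s in silhouettes(c,"panel")[:1]+silhouettes(c,"jaw")[:1]:
        q=P[s["region"]]; q=q[~np.isnan(q[:,0])];t=q[q[:,2]>np.percentile(q[:,2],90)-.005];print(n,s["score"],rect(t[:,:2]),np.percentile(q[:,2],[5,50,95]))
    hsv=cv2.cvtColor(c["pixels"],cv2.COLOR_RGB2HSV); m=cv2.inRange(hsv,(78,100,40),(98,255,255))
    k,_,st,ce=cv2.connectedComponentsWithStats(m)
    for i in range(1,k):
        if st[i,4]>25: print(n,"stone?",st[i].tolist(),(ray(c,*ce[i],.008)*1000).round(1))
E
```

```text
clock: 45.8
eef_pos: [0.5155, 0.1623, 0.17]
tool_rot: [-89.6, 0.3, -108.4]
contact_force: [1.1, -1.5, 0.1]
gripper_width: 0.0858
Fy -1.0 s 318.29
clock: 46.8
eef_pos: [0.5058, -0.0485, 0.1669]
tool_rot: [-90.0, -0.0, -28.3]
contact_force: [-0.2, 1.6, 0.1]
gripper_width: 0.0339
top 0.77 (array([542.8, 254. , 176.2,  42.1]), -18.5) [0.05870303 0.06884269 0.0728475 ]
top 0.72 (array([531.1, 217. ,  63.7,  39.3]), -18.3) [0.03658061 0.06011655 0.0630405 ]
top stone? [339, 200, 9, 9, 60] [ 530.5 -259.2    8. ]
top stone? [337, 233, 9, 9, 62] [ 457.4 -251.1    8. ]
top stone? [230, 236, 8, 9, 59] [451.7  -8.6   8. ]
scene 0.95 (array([545.2, 251.5, 177.2,  41.7]), -18.6) [0.05683792 0.06740495 0.07084898]
scene 0.67 (array([532.9, 214.4,  66.8,  38.6]), -19.7) [0.03577026 0.05806051 0.06126621]
scene stone? [251, 173, 6, 7, 31] [454.3 -10.5   8. ]
scene stone? [250, 199, 7, 6, 33] [518.2 -66.3   8. ]
scene stone? [182, 224, 7, 7, 34] [ 459.2 -253.     8. ]
scene stone? [196, 245, 7, 8, 41] [ 532.3 -261.2    8. ]
```

View pics/b5_top.png

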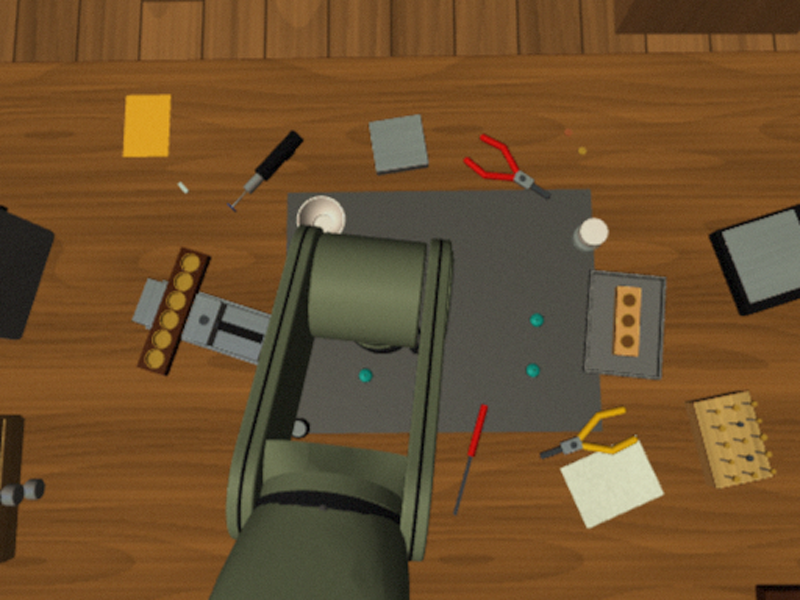

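View pics/b5v_top.png

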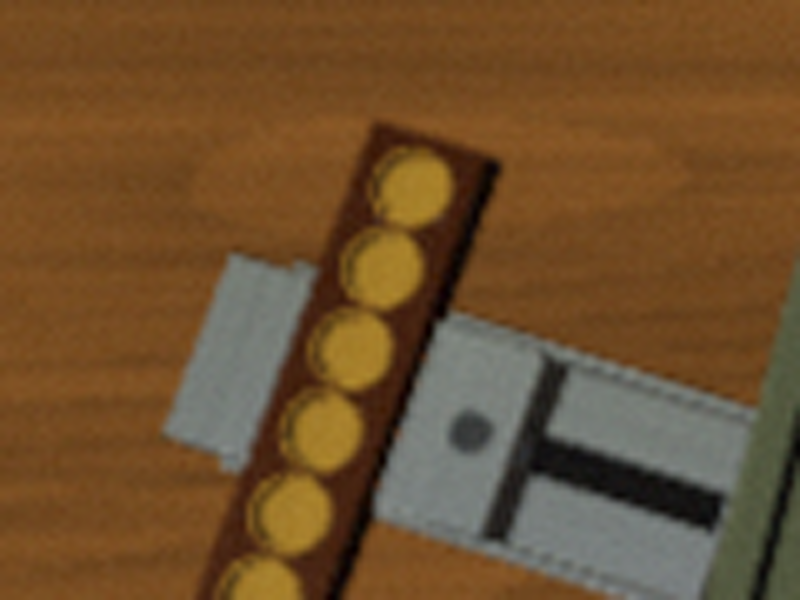

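View pics/b5v_scene.png

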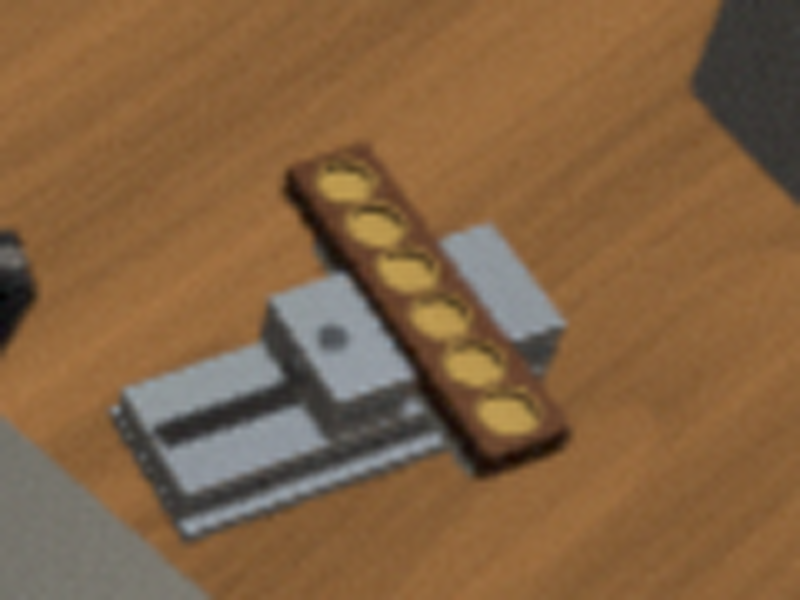

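Run:
```python
from h import *
go(453,-9.6,60,-18.6)
```

```text
dx -64.9 dy 106.9 dz 8.7 twist -10.1 F [-0.7 -0.1  0.8] t 47.1
```

```bash
python3 -m creep '[{"dx":-30,"dy":10,"dz":4,"twist":-5},{"dx":-55,"dy":35,"dz":8,"twist":-10.1},{"dx":-65,"dy":65,"dz":8.7,"twist":-10.1},{"dx":-65,"dy":90,"dz":8.7,"twist":-10.1},{"dx":-65,"dy":107,"dz":8.7,"twist":-10.1},{"dx":-65,"dy":107,"dz":8.7,"twist":-10.1},{"dx":-65,"dy":107,"dz":8.7,"twist":-10.1},{"dx":-65,"dy":107,"dz":8.7,"twist":-10.1}]' -0.15 25
python3 - <<'E'
from h import *
go(453,-9.6,4.3,-18.6)
c=capture("scene");save(c,"c1.png",(200,130,300,205))
E
```

```text
clock: 48.1
eef_pos: [0.4535, -0.0098, 0.0607]
tool_rot: [-90.0, -0.1, -18.5]
contact_force: [0.5, -1.0, 0.5]
gripper_width: 0.0361
dx -0.6 dy 56.4 dz 0.0 twist 0.1 F [ 0.5 -1.   0.5] t 48.1
```

View pics/c1.png

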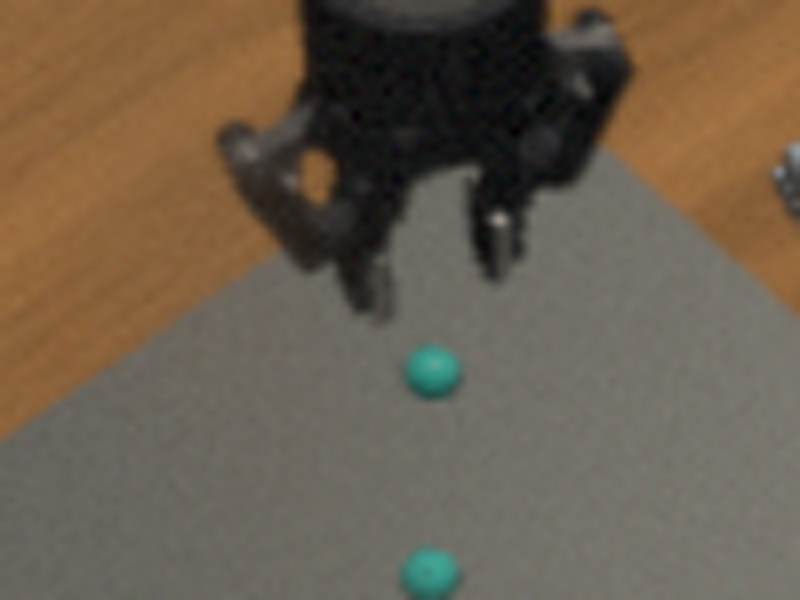

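```bash
python3 -m creep '[{"dx":-0.6,"dy":15,"dz":0,"twist":0},{"dx":-0.6,"dy":30,"dz":0,"twist":0},{"dx":-0.6,"dy":42,"dz":0,"twist":0},{"dx":-0.6,"dy":50,"dz":0,"twist":0},{"dx":-0.6,"dy":54,"dz":0,"twist":0},{"dx":-0.6,"dy":56.2,"dz":0,"twist":0},{"dx":-0.6,"dy":56.2,"dz":0,"twist":0},{"dx":-0.6,"dy":56.2,"dz":0,"twist":0}]'; python3 -m creep '[{"dx":0,"dy":0,"dz":0,"twist":0},{"dx":0,"dy":0,"dz":0,"twist":0},{"dx":0,"dy":0,"dz":0,"twist":0},{"dx":0,"dy":0,"dz":0,"twist":0},{"dx":0,"dy":0,"dz":0,"twist":0},{"dx":0,"dy":0,"dz":0,"twist":0},{"dx":0,"dy":0,"dz":0,"twist":0},{"dx":0,"dy":0,"dz":0,"twist":0}]' -0.8 25
```

```text
clock: 49.15
eef_pos: [0.4525, -0.0096, 0.0039]
tool_rot: [-90.0, -0.0, -18.5]
contact_force: [0.4, -0.0, -0.9]
gripper_width: 0.0362
clock: 50.15
eef_pos: [0.4525, -0.0096, 0.004]
tool_rot: [-90.0, -0.0, -18.5]
contact_force: [-1.1, 0.2, 6.0]
gripper_width: 0.0178
```

```bash
python3 -m creep '[{"dx":0,"dy":-3,"dz":0,"twist":0},{"dx":0,"dy":-10,"dz":0,"twist":0},{"dx":0,"dy":-30,"dz":0,"twist":0},{"dx":0,"dy":-60,"dz":0,"twist":0},{"dx":0,"dy":-90,"dz":0,"twist":0},{"dx":0,"dy":-115,"dz":0,"twist":0},{"dx":0,"dy":-120,"dz":0,"twist":0},{"dx":0,"dy":-120,"dz":0,"twist":0}]'
cat > cups.py <<'E'
from h import *
def cups(c):
    best=None
    hsv=cv2.cvtColor(c["pixels"],cv2.COLOR_RGB2HSV); m=cv2.inRange(hsv,(16,110,90),(32,255,255))
    k,_,st,ce=cv2.connectedComponentsWithStats(m); out=[]
    for i in range(1,k):
        if st[i,4]<15: continue
        X=ray(c,*ce[i],.067)*1000
        if np.hypot(X[0]-544,X[1]-253)<90: out.append((st[i,4],X[:2].round(1).tolist()))
    return out
def stones(c,z=.008):
    hsv=cv2.cvtColor(c["pixels"],cv2.COLOR_RGB2HSV); m=cv2.inRange(hsv,(78,100,40),(98,255,255))
    k,_,st,ce=cv2.connectedComponentsWithStats(m)
    return [(st[i].tolist(),(ray(c,*ce[i],z)*1000).round(1).tolist()) for i in range(1,k) if st[i,4]>12]
E
python3 - <<'E'
from cups import *
for n in("top","scene"):
    c=capture(n); 
    print(n); [print(x) for x in cups(c)]; [print(x) for x in stones(c)]
    print("held",[x[1] for x in stones(c,get_obs()["eef_pos"][2]+.003)])
    save(c,f"c2{n}.png",None)
    P=cloud(c)
    print("z around", )
E
```

```text
clock: 51.15
eef_pos: [0.452, -0.0095, 0.1234]
tool_rot: [-90.0, 0.0, -18.5]
contact_force: [0.5, -0.3, -0.7]
gripper_width: 0.0178
top
(np.int32(774), [541.9, 255.0])
([339, 200, 9, 9, 61], [530.5, -259.1, 8.0])
([255, 208, 8, 8, 50], [515.9, -65.9, 8.0])
([337, 233, 9, 9, 62], [457.4, -251.1, 8.0])
held [[518.4, -237.0, 125.9], [505.6, -67.6, 125.9], [454.4, -230.0, 125.9]]
z around
scene
(np.int32(344), [547.0, 252.2])
([251, 147, 7, 7, 38], [382.4, 50.9, 8.0])
([250, 199, 7, 6, 32], [517.9, -66.3, 8.0])
([182, 224, 7, 7, 36], [458.7, -253.1, 8.0])
([196, 245, 7, 8, 40], [532.1, -261.0, 8.0])
held [[454.1, -8.4, 125.7], [570.9, -109.4, 125.7], [519.9, -270.4, 125.7], [583.1, -277.2, 125.7]]
z around
```

View pics/c2scene.png

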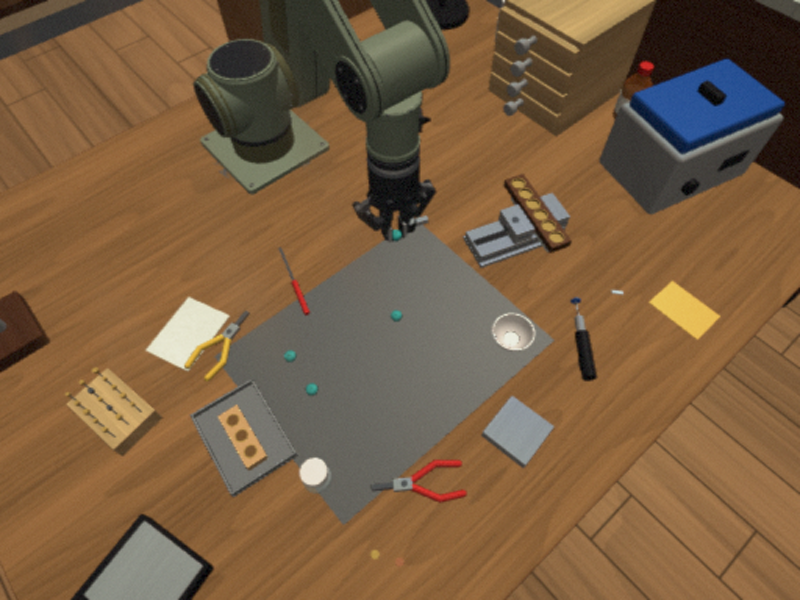

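Run:
```python
from cups import *
for n in("top","scene"):
    c=capture(n); im=c["pixels"].astype(int)
    s=silhouettes(c,"panel")[0]["region"]
    sc=im[...,0]+im[...,1]-im[...,2]
    t,_=cv2.threshold(np.clip(sc[s],0,255).astype(np.uint8),0,255,cv2.THRESH_OTSU)
    m=((sc>t)&s).astype(np.uint8); 
    k,_,st,ce=cv2.connectedComponentsWithStats(m); pts=[]
    for i in range(1,k):
        if st[i,4]>12: X=ray(c,*ce[i],.068)*1000; pts.append(X[:2]); 
    pts=np.array(pts); print(n,t,len(pts),pts.round(1).tolist(),"mean",pts.mean(0).round(2));
```

```text
top 161.0 1 [[541.0, 253.7]] mean [540.96 253.73]
scene 168.0 4 [[480.4, 272.7], [519.5, 258.9], [571.6, 241.8], [610.5, 227.6]] mean [545.5  250.25]
```

Run:
```python
from h import *
go(583.8,239.6,110,-18.5)
```

```text
dx 46.0 dy 12.9 dz 278.1 twist -0.0 F [0.3 0.6 0. ] t 51.45
```

```bash
python3 -m creep '[{"dx":6,"dy":0,"dz":35,"twist":0},{"dx":14,"dy":0,"dz":85,"twist":0},{"dx":22,"dy":0,"dz":135,"twist":0},{"dx":30,"dy":0,"dz":185,"twist":0},{"dx":38,"dy":4,"dz":230,"twist":0},{"dx":44,"dy":8,"dz":265,"twist":0},{"dx":46,"dy":13,"dz":278,"twist":0},{"dx":46,"dy":13,"dz":278,"twist":0}]'; python3 -m creep '[{"dx":0,"dy":5,"dz":0,"twist":0},{"dx":0,"dy":10,"dz":0,"twist":0},{"dx":0,"dy":15,"dz":0,"twist":0},{"dx":0,"dy":20,"dz":0,"twist":0},{"dx":0,"dy":23,"dz":0,"twist":0},{"dx":0,"dy":25,"dz":0,"twist":0},{"dx":0,"dy":25,"dz":0,"twist":0},{"dx":0,"dy":25,"dz":0,"twist":0}]'
python3 - <<'E'
from cups import *
go(583.8,239.6,71.5,-18.5)
for n in("top","scene"):
    c=capture(n); e=get_obs()["eef_pos"]
    save(c,f"c3{n}.png",(60,130,180,220) if n=="top" else (290,80,390,155))
    print(n,[x for x in stones(c,e[2]+.003)])
E
```

```text
clock: 52.45
eef_pos: [0.5835, 0.2392, 0.1095]
tool_rot: [-90.1, 0.1, -18.5]
contact_force: [-1.4, -0.3, -0.2]
gripper_width: 0.0177
clock: 53.45
eef_pos: [0.5843, 0.2395, 0.0859]
tool_rot: [-90.0, -0.0, -18.5]
contact_force: [0.7, 0.4, 0.1]
gripper_width: 0.0181
dx -0.5 dy 14.4 dz -0.1 twist -0.0 F [0.7 0.4 0.1] t 53.45
top [([339, 200, 9, 9, 61], [522.2, -244.0, 88.9]), ([254, 208, 9, 8, 59], [508.8, -65.8, 88.9]), ([337, 233, 9, 9, 63], [455.4, -236.8, 88.9])]
scene [([353, 137, 5, 6, 19], [589.5, 242.7, 88.9]), ([250, 199, 7, 6, 33], [554.6, -96.0, 88.9]), ([182, 224, 7, 7, 36], [501.0, -264.6, 88.9]), ([196, 245, 7, 8, 42], [567.5, -272.4, 88.9])]
```

View pics/c3scene.png

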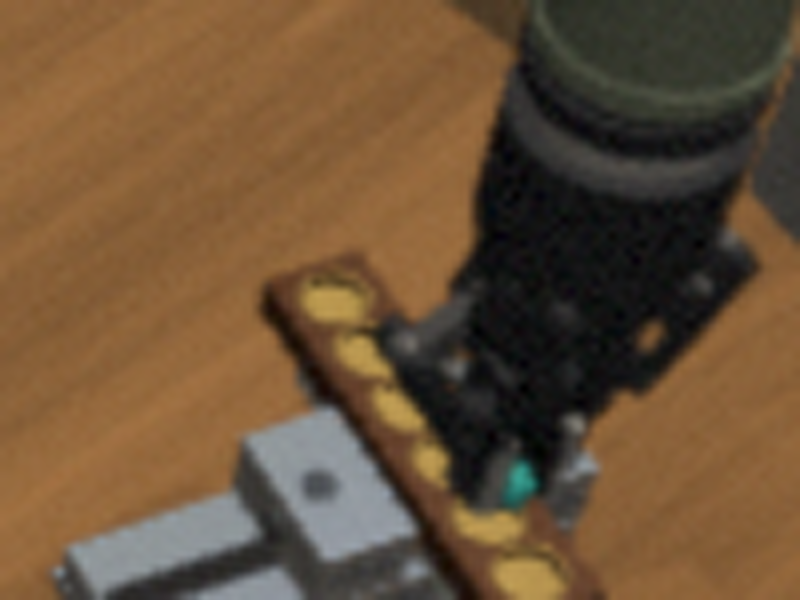

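View pics/c3top.png

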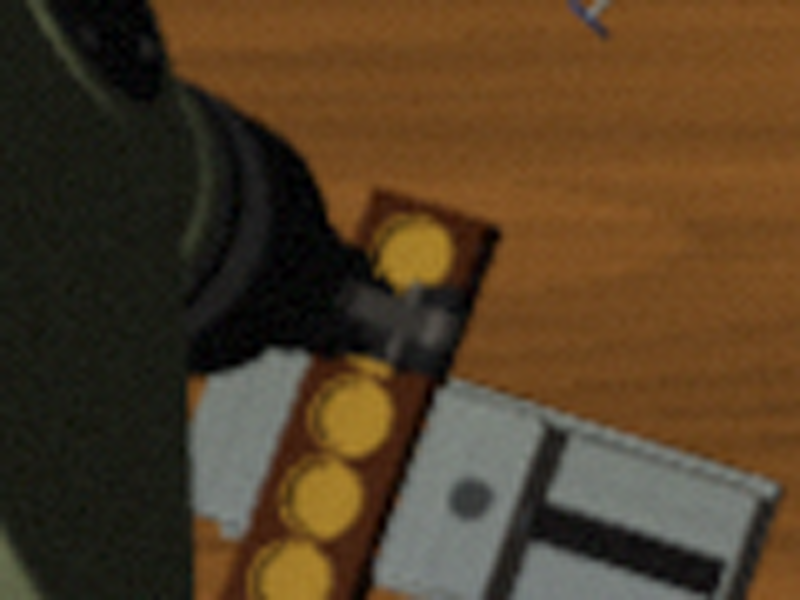

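Run:
```python
from cups import *
c=capture("scene")
for z in(.065,.070,.086): print(z,(np.array(proj(c,(.5843,.2395,z)))-[290,80])*8)
c=capture("top")
for z in(.065,.070,.086): print(z,(np.array(proj(c,(.5843,.2395,z)))-[60,130])*6.667)
```

```text
0.065 [485.2254768  519.14862637]
0.07 [488.32033212 510.07633519]
0.086 [498.40317683 480.519379  ]
0.065 [387.89272374 327.74360129]
0.07 [382.57731554 325.24480846]
0.086 [365.17350225 317.06321219]
```

```bash
python3 -m creep '[{"dx":-0.5,"dy":3,"dz":0,"twist":0},{"dx":-0.5,"dy":6,"dz":0,"twist":0},{"dx":-0.5,"dy":8,"dz":0,"twist":0},{"dx":-0.5,"dy":10,"dz":0,"twist":0},{"dx":-0.5,"dy":11,"dz":0,"twist":0},{"dx":-0.5,"dy":12,"dz":0,"twist":0},{"dx":-0.5,"dy":12.5,"dz":0,"twist":0},{"dx":-0.5,"dy":12.5,"dz":0,"twist":0}]'; python3 -m creep '[{"dx":0,"dy":0.2,"dz":0,"twist":0},{"dx":0,"dy":0.4,"dz":0,"twist":0},{"dx":0,"dy":0.6,"dz":0,"twist":0},{"dx":0,"dy":0.8,"dz":0,"twist":0},{"dx":0,"dy":1,"dz":0,"twist":0},{"dx":0,"dy":1.2,"dz":0,"twist":0},{"dx":0,"dy":1.4,"dz":0,"twist":0},{"dx":0,"dy":1.4,"dz":0,"twist":0}]'
```

```text
clock: 54.65
eef_pos: [0.5837, 0.2396, 0.0732]
tool_rot: [-90.0, -0.0, -18.5]
contact_force: [-0.9, -0.7, 0.2]
gripper_width: 0.0183
clock: 55.65
eef_pos: [0.5837, 0.2396, 0.0718]
tool_rot: [-90.0, 0.0, -18.5]
contact_force: [-0.4, 0.3, -1.2]
gripper_width: 0.0179
```

```bash
python3 -m creep '[{"dx":0,"dy":0.1,"dz":0,"twist":0},{"dx":0,"dy":0.2,"dz":0,"twist":0},{"dx":0,"dy":0.3,"dz":0,"twist":0},{"dx":0,"dy":0.4,"dz":0,"twist":0},{"dx":0,"dy":0.5,"dz":0,"twist":0},{"dx":0,"dy":0.6,"dz":0,"twist":0},{"dx":0,"dy":0.7,"dz":0,"twist":0},{"dx":0,"dy":0.7,"dz":0,"twist":0}]'
```

```text
clock: 56.65
eef_pos: [0.5837, 0.2396, 0.0711]
tool_rot: [-90.0, 0.0, -18.5]
contact_force: [-0.2, -0.7, -0.0]
gripper_width: 0.0177
```

Open, lift, and look.

```bash
python3 -m creep '[{"dx":0,"dy":0,"dz":0,"twist":0},{"dx":0,"dy":0,"dz":0,"twist":0},{"dx":0,"dy":0,"dz":0,"twist":0},{"dx":0,"dy":0,"dz":0,"twist":0},{"dx":0,"dy":-2,"dz":0,"twist":0},{"dx":0,"dy":-15,"dz":0,"twist":0},{"dx":0,"dy":-45,"dz":0,"twist":0},{"dx":0,"dy":-70,"dz":0,"twist":0}]' -0.3; python3 -m creep '[{"dx":0,"dy":0,"dz":-40,"twist":0},{"dx":0,"dy":0,"dz":-90,"twist":0},{"dx":0,"dy":0,"dz":-140,"twist":0},{"dx":0,"dy":0,"dz":-190,"twist":0},{"dx":0,"dy":0,"dz":-240,"twist":0},{"dx":0,"dy":0,"dz":-280,"twist":0},{"dx":0,"dy":0,"dz":-310,"twist":0},{"dx":0,"dy":0,"dz":-320,"twist":0}]' -0.15
python3 - <<'E'
from cups import *
for n in("top","scene"):
    c=capture(n); P=cloud(c)
    save(c,f"c4{n}.png",(60,140,180,230) if n=="top" else (290,90,390,165))
    print(n,stones(c,.073)); print(stones(c))
    for s in silhouettes(c,"panel")[:1]:
        q=P[s["region"]]; q=q[~np.isnan(q[:,0])];t=q[q[:,2]>np.percentile(q[:,2],90)-.005];print(n,s["score"],rect(t[:,:2]),np.percentile(q[:,2],[5,50,95]))
go(517.8,-66.3,60,-18.5)
E
```

```text
clock: 57.65
eef_pos: [0.5841, 0.2398, 0.1432]
tool_rot: [-89.9, -0.1, -18.5]
contact_force: [0.5, 0.2, 0.0]
gripper_width: 0.0298
clock: 58.65
eef_pos: [0.4819, -0.0651, 0.1421]
tool_rot: [-90.0, -0.1, -18.6]
contact_force: [0.1, -0.1, -1.2]
gripper_width: 0.0362
top [([113, 176, 8, 8, 52], [582.5, 240.6, 73.0]), ([339, 200, 9, 9, 60], [523.9, -247.1, 73.0]), ([337, 233, 9, 8, 61], [455.9, -239.5, 73.0])]
[([113, 176, 8, 8, 52], [593.5, 263.9, 8.0]), ([339, 200, 9, 9, 60], [530.5, -259.2, 8.0]), ([337, 233, 9, 8, 61], [457.6, -251.1, 8.0])]
top 0.89 (array([542.9, 254.1, 176.2,  42.2]), -18.1) [0.05775064 0.06929427 0.0728665 ]
scene [([349, 141, 6, 6, 28], [585.0, 238.9, 73.0]), ([250, 199, 7, 6, 31], [546.9, -90.2, 73.0]), ([182, 224, 7, 7, 36], [492.7, -262.3, 73.0]), ([196, 245, 7, 8, 42], [560.6, -270.2, 73.0])]
[([349, 141, 6, 6, 28], [558.8, 290.0, 8.0]), ([250, 199, 7, 6, 31], [517.6, -66.4, 8.0]), ([182, 224, 7, 7, 36], [458.9, -252.7, 8.0]), ([196, 245, 7, 8, 42], [532.5, -261.3, 8.0])]
scene 0.89 (array([544.7, 251.9, 177.8,  42.7]), -18.1) [0.0569659  0.06764493 0.0710826 ]
dx 34.3 dy 81.5 dz 8.3 twist 0.0 F [ 1.  -0.3 -0.5] t 58.85
```

View pics/c4scene.png

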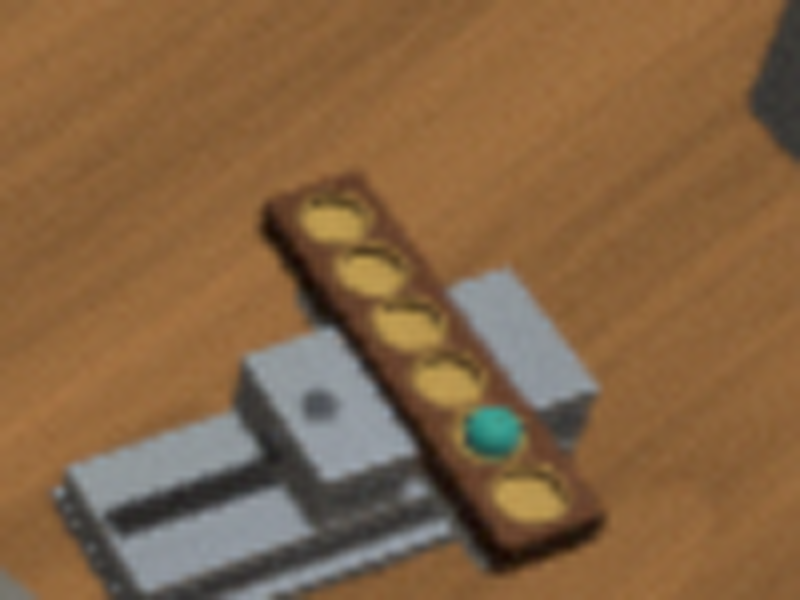

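View pics/c4top.png

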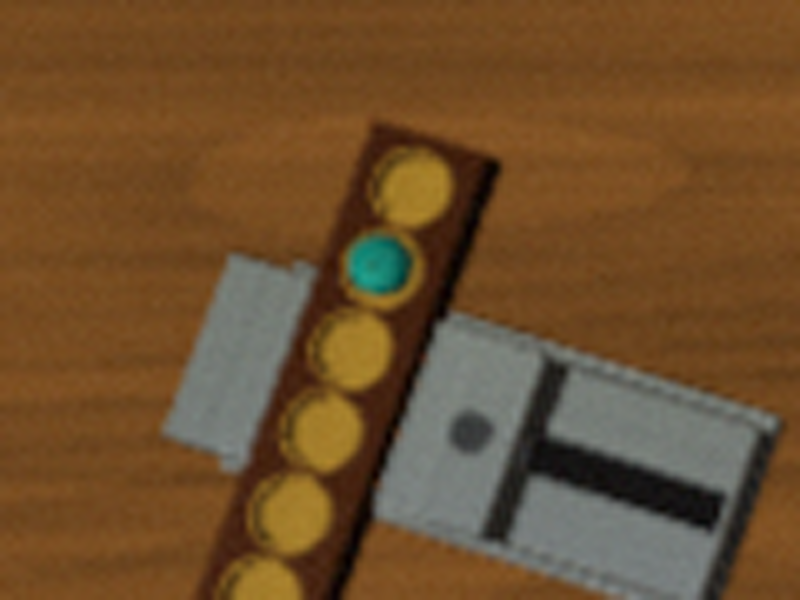

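```bash
python3 -m creep '[{"dx":15,"dy":10,"dz":4,"twist":0},{"dx":30,"dy":30,"dz":8,"twist":0},{"dx":33.6,"dy":55,"dz":8.3,"twist":0},{"dx":33.6,"dy":75,"dz":8.3,"twist":0},{"dx":33.6,"dy":90,"dz":8.3,"twist":0},{"dx":33.6,"dy":100,"dz":8.3,"twist":0},{"dx":33.6,"dy":100,"dz":8.3,"twist":0},{"dx":33.6,"dy":100,"dz":8.3,"twist":0}]' -0.15
python3 - <<'E'
from cups import *
go(517,-66.2,4.2,-18.6)
c=capture("scene"); save(c,"d1.png",(200,160,300,235)); print(stones(c))
E
```

```text
clock: 59.85
eef_pos: [0.5172, -0.0667, 0.0417]
tool_rot: [-90.0, -0.1, -18.5]
contact_force: [0.3, 0.9, -0.3]
gripper_width: 0.0362
dx -0.3 dy 37.5 dz 0.4 twist 0.1 F [ 0.3  0.9 -0.3] t 59.85
[([349, 141, 6, 6, 27], [558.9, 289.6, 8.0]), ([250, 199, 7, 6, 32], [517.9, -66.3, 8.0]), ([182, 224, 7, 7, 36], [458.9, -252.7, 8.0]), ([196, 245, 7, 8, 40], [532.1, -261.1, 8.0])]
```

View pics/d1.png

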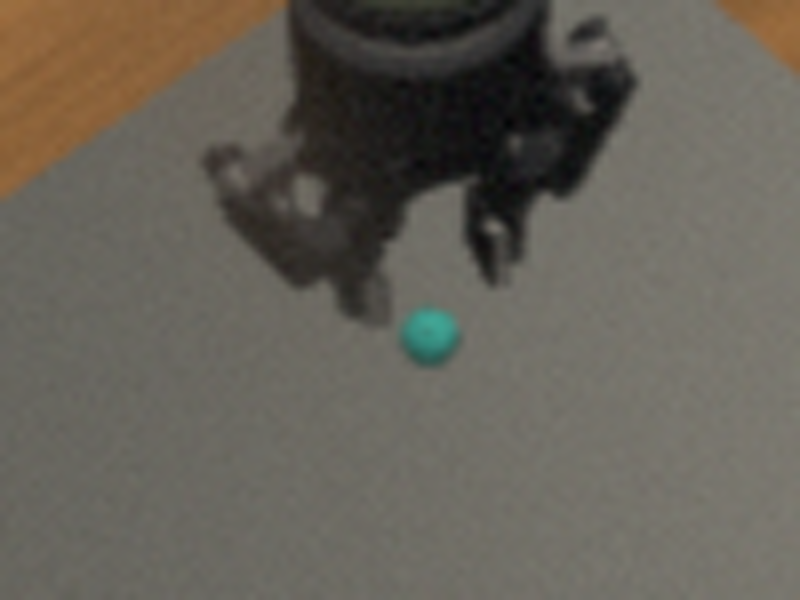

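The stone at (430,335) lies between the finger tips; going down, closing, lifting.

```bash
python3 -m creep '[{"dx":-0.3,"dy":12,"dz":0.4,"twist":0},{"dx":-0.3,"dy":24,"dz":0.4,"twist":0},{"dx":-0.3,"dy":32,"dz":0.4,"twist":0},{"dx":-0.3,"dy":36,"dz":0.4,"twist":0},{"dx":-0.3,"dy":37.3,"dz":0.4,"twist":0},{"dx":-0.3,"dy":37.3,"dz":0.4,"twist":0},{"dx":-0.3,"dy":37.3,"dz":0.4,"twist":0},{"dx":-0.3,"dy":37.3,"dz":0.4,"twist":0}]' -0.15; python3 -m creep '[{"dx":0,"dy":0,"dz":0,"twist":0},{"dx":0,"dy":0,"dz":0,"twist":0},{"dx":0,"dy":0,"dz":0,"twist":0},{"dx":0,"dy":0,"dz":0,"twist":0},{"dx":0,"dy":0,"dz":0,"twist":0},{"dx":0,"dy":0,"dz":0,"twist":0},{"dx":0,"dy":0,"dz":0,"twist":0},{"dx":0,"dy":0,"dz":0,"twist":0}]' -0.8 25; python3 -m creep '[{"dx":0,"dy":-3,"dz":0,"twist":0},{"dx":0,"dy":-10,"dz":0,"twist":0},{"dx":0,"dy":-30,"dz":0,"twist":0},{"dx":0,"dy":-60,"dz":0,"twist":0},{"dx":0,"dy":-85,"dz":0,"twist":0},{"dx":0,"dy":-105,"dz":0,"twist":0},{"dx":0,"dy":-110,"dz":0,"twist":0},{"dx":0,"dy":-110,"dz":0,"twist":0}]'
python3 - <<'E'
from cups import *
go(557.3,248.5,100,-18.5)
c=capture("scene"); save(c,"d2.png",(200,120,300,195)); print(stones(c))
E
```

```text
clock: 60.9
eef_pos: [0.5166, -0.0662, 0.0041]
tool_rot: [-90.0, -0.0, -18.5]
contact_force: [-0.3, -0.5, -0.3]
gripper_width: 0.0359
clock: 61.9
eef_pos: [0.5166, -0.0662, 0.004]
tool_rot: [-90.0, -0.0, -18.5]
contact_force: [-0.6, -0.4, 5.4]
gripper_width: 0.0175
clock: 62.9
eef_pos: [0.5163, -0.0662, 0.1137]
tool_rot: [-90.0, 0.0, -18.5]
contact_force: [-0.6, -0.3, -0.8]
gripper_width: 0.0181
dx -61.0 dy 13.7 dz 311.4 twist -0.0 F [-0.6 -0.3 -0.8] t 62.9
[([349, 141, 6, 6, 28], [559.1, 289.2, 8.0]), ([251, 176, 6, 8, 39], [461.5, -18.3, 8.0]), ([182, 224, 7, 7, 35], [459.1, -252.9, 8.0]), ([196, 246, 7, 7, 41], [532.6, -261.5, 8.0])]
```

View pics/d2.png

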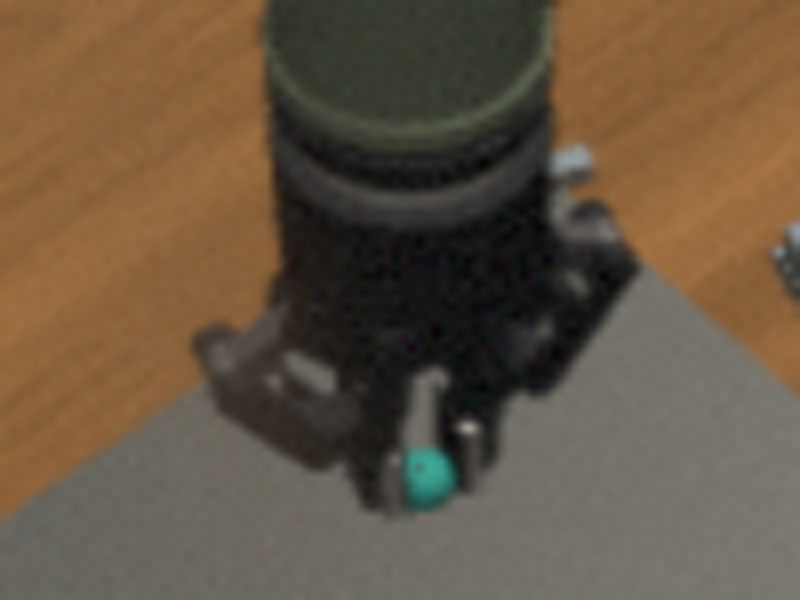

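```bash
python3 -m creep '[{"dx":-8,"dy":0,"dz":40,"twist":0},{"dx":-18,"dy":0,"dz":95,"twist":0},{"dx":-29,"dy":0,"dz":150,"twist":0},{"dx":-40,"dy":0,"dz":205,"twist":0},{"dx":-50,"dy":3,"dz":255,"twist":0},{"dx":-58,"dy":8,"dz":295,"twist":0},{"dx":-61,"dy":13,"dz":311.4,"twist":0},{"dx":-61,"dy":14,"dz":311.4,"twist":0}]'; python3 -m creep '[{"dx":0,"dy":3,"dz":0,"twist":0},{"dx":0,"dy":7,"dz":0,"twist":0},{"dx":0,"dy":12,"dz":0,"twist":0},{"dx":0,"dy":16,"dz":0,"twist":0},{"dx":0,"dy":19,"dz":0,"twist":0},{"dx":0,"dy":20,"dz":0,"twist":0},{"dx":0,"dy":20,"dz":0,"twist":0},{"dx":0,"dy":20,"dz":0,"twist":0}]'
python3 - <<'E'
from cups import *
go(557.3,248.5,71,-18.5)
c=capture("scene"); save(c,"d3.png",(290,80,390,155)); print(stones(c,.083))
E
```

```text
clock: 63.95
eef_pos: [0.5568, 0.2485, 0.0984]
tool_rot: [-90.1, 0.1, -18.4]
contact_force: [-0.2, 0.1, -0.7]
gripper_width: 0.0175
clock: 64.95
eef_pos: [0.5576, 0.2486, 0.08]
tool_rot: [-90.0, -0.0, -18.5]
contact_force: [-0.2, -0.2, -0.3]
gripper_width: 0.0175
dx -0.2 dy 9.0 dz -0.1 twist -0.0 F [-0.2 -0.2 -0.3] t 64.95
[([347, 131, 5, 6, 19], [561.9, 251.9, 83.0]), ([349, 141, 6, 6, 27], [589.1, 230.7, 83.0]), ([182, 224, 7, 7, 36], [497.7, -264.1, 83.0]), ([196, 245, 7, 8, 42], [564.6, -271.4, 83.0])]
```

View pics/d3.png

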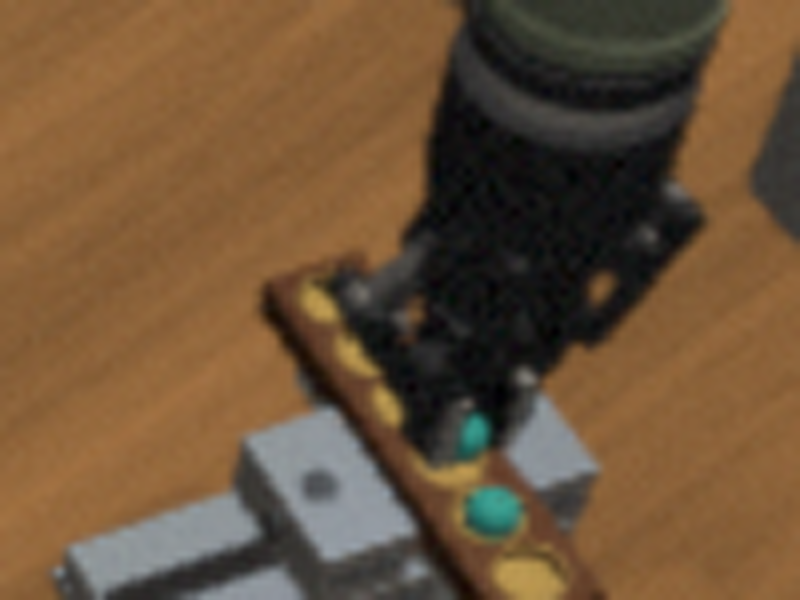

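```bash
python3 -m creep '[{"dx":-0.2,"dy":2,"dz":0,"twist":0},{"dx":-0.2,"dy":4,"dz":0,"twist":0},{"dx":-0.2,"dy":5.5,"dz":0,"twist":0},{"dx":-0.2,"dy":6.5,"dz":0,"twist":0},{"dx":-0.2,"dy":7.3,"dz":0,"twist":0},{"dx":-0.2,"dy":7.8,"dz":0,"twist":0},{"dx":-0.2,"dy":8.3,"dz":0,"twist":0},{"dx":-0.2,"dy":8.7,"dz":0,"twist":0}]'; python3 -m creep '[{"dx":0,"dy":0,"dz":0,"twist":0},{"dx":0,"dy":0.2,"dz":0,"twist":0},{"dx":0,"dy":0.2,"dz":0,"twist":0},{"dx":0,"dy":0.2,"dz":0,"twist":0},{"dx":0,"dy":0.2,"dz":0,"twist":0},{"dx":0,"dy":0.2,"dz":0,"twist":0},{"dx":0,"dy":0.2,"dz":0,"twist":0},{"dx":0,"dy":0.2,"dz":0,"twist":0}]'
```

```text
clock: 66.0
eef_pos: [0.5573, 0.2486, 0.0711]
tool_rot: [-90.0, -0.0, -18.5]
contact_force: [0.3, 0.1, 0.1]
gripper_width: 0.0177
clock: 67.0
eef_pos: [0.5573, 0.2486, 0.0709]
tool_rot: [-90.0, -0.0, -18.5]
contact_force: [-0.1, -0.2, -0.2]
gripper_width: 0.018
```

```bash
python3 -m creep '[{"dx":0,"dy":0,"dz":0,"twist":0},{"dx":0,"dy":0,"dz":0,"twist":0},{"dx":0,"dy":0,"dz":0,"twist":0},{"dx":0,"dy":0,"dz":0,"twist":0},{"dx":0,"dy":-2,"dz":0,"twist":0},{"dx":0,"dy":-15,"dz":0,"twist":0},{"dx":0,"dy":-45,"dz":0,"twist":0},{"dx":0,"dy":-70,"dz":0,"twist":0}]' -0.3; python3 -m creep '[{"dx":12,"dy":0,"dz":-40,"twist":0},{"dx":27,"dy":0,"dz":-97,"twist":0},{"dx":42,"dy":0,"dz":-154,"twist":0},{"dx":57,"dy":0,"dz":-211,"twist":0},{"dx":72,"dy":0,"dz":-268,"twist":0},{"dx":87,"dy":0,"dz":-325,"twist":0},{"dx":102,"dy":0,"dz":-380,"twist":0},{"dx":115,"dy":0,"dz":-420,"twist":0}]' -0.15
python3 - <<'E'
from cups import *
for n in("top","scene"):
    c=capture(n); P=cloud(c)
    save(c,f"d4{n}.png",(60,140,180,230) if n=="top" else (290,90,390,165)); save(c,f"d4f{n}.png")
    print(n,stones(c,.073)); print(stones(c))
go(531.5,-260.3,40,-18.5)
E
```

```text
clock: 68.0
eef_pos: [0.5577, 0.2487, 0.1429]
tool_rot: [-89.9, -0.1, -18.5]
contact_force: [0.2, -0.3, 0.3]
gripper_width: 0.0299
clock: 69.0
eef_pos: [0.5329, -0.1887, 0.1421]
tool_rot: [-90.0, -0.1, -18.6]
contact_force: [1.1, 0.5, -0.5]
gripper_width: 0.0366
top [([113, 176, 8, 8, 53], [582.7, 240.5, 73.0]), ([108, 188, 9, 8, 57], [555.6, 249.6, 73.0]), ([337, 233, 9, 9, 63], [455.8, -239.6, 73.0])]
[([113, 176, 8, 8, 53], [593.6, 263.8, 8.0]), ([108, 188, 9, 8, 57], [564.5, 273.6, 8.0]), ([337, 233, 9, 9, 63], [457.5, -251.2, 8.0])]
scene [([344, 134, 6, 6, 27], [558.2, 248.0, 73.0]), ([349, 141, 6, 6, 28], [585.2, 238.2, 73.0]), ([182, 224, 7, 7, 37], [492.5, -262.4, 73.0]), ([196, 245, 7, 8, 42], [560.6, -270.2, 73.0])]
[([344, 134, 6, 6, 27], [529.9, 299.8, 8.0]), ([349, 141, 6, 6, 28], [559.1, 289.2, 8.0]), ([182, 224, 7, 7, 37], [458.7, -252.9, 8.0]), ([196, 245, 7, 8, 42], [532.5, -261.3, 8.0])]
dx 20.9 dy 102.0 dz -66.9 twist -0.3 F [ 0.4  0.4 -0.1] t 69.1
```

View pics/d4scene.png

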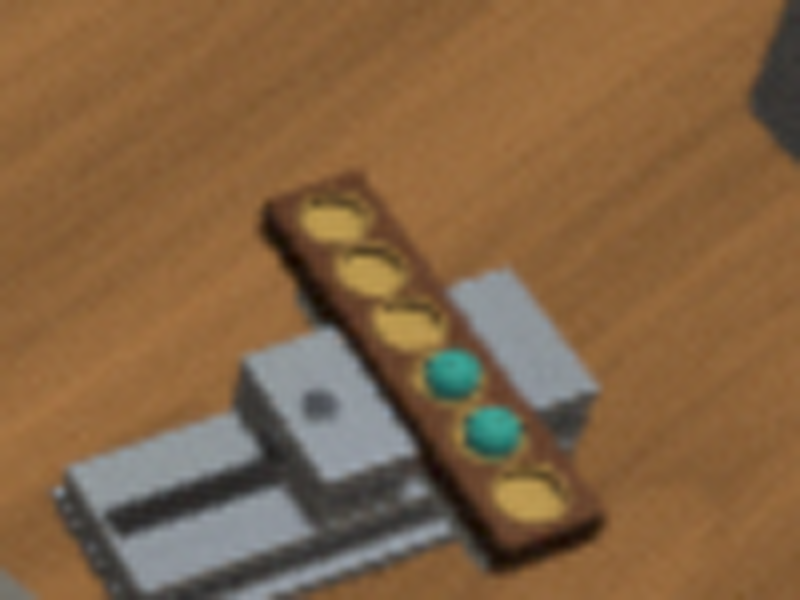

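View pics/d4fscene.png

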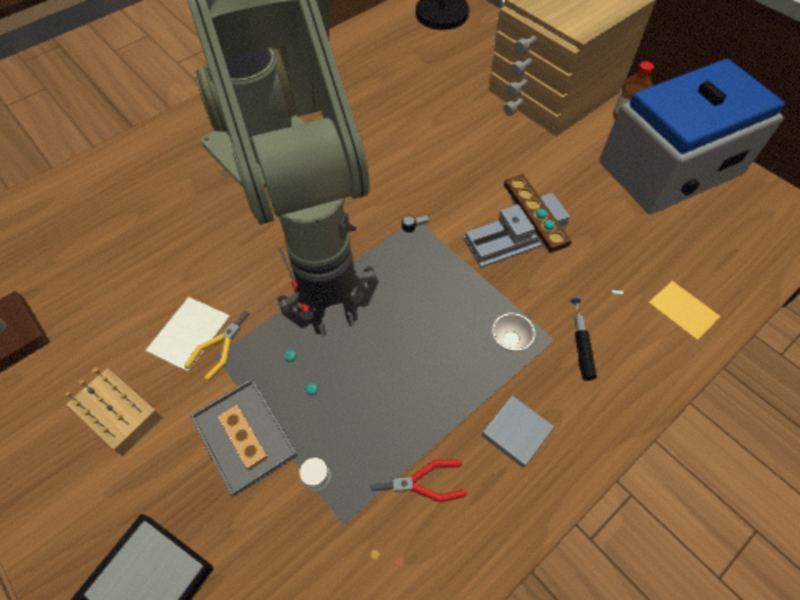

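```bash
python3 -m creep '[{"dx":10,"dy":10,"dz":-30,"twist":0},{"dx":18,"dy":30,"dz":-58,"twist":0},{"dx":20.5,"dy":55,"dz":-67,"twist":0},{"dx":20.5,"dy":75,"dz":-67,"twist":0},{"dx":20.5,"dy":92,"dz":-67,"twist":0},{"dx":20.5,"dy":100,"dz":-67,"twist":0},{"dx":20.5,"dy":100,"dz":-67,"twist":0},{"dx":20.5,"dy":100,"dz":-67,"twist":0}]' -0.15
python3 - <<'E'
from cups import *
go(531.5,-260.3,4.2,-18.6)
c=capture("scene"); save(c,"e1.png",(150,190,250,265)); print(stones(c))
E
```

```text
clock: 70.1
eef_pos: [0.5318, -0.2564, 0.0417]
tool_rot: [-90.0, -0.1, -18.5]
contact_force: [-0.5, 0.1, 0.8]
gripper_width: 0.0358
dx 1.0 dy 37.5 dz -3.8 twist 0.1 F [-0.5  0.1  0.8] t 70.1
[([344, 134, 6, 5, 26], [529.6, 300.1, 8.0]), ([349, 141, 6, 6, 27], [558.9, 289.6, 8.0]), ([196, 245, 7, 8, 42], [532.4, -261.3, 8.0])]
```

View pics/e1.png

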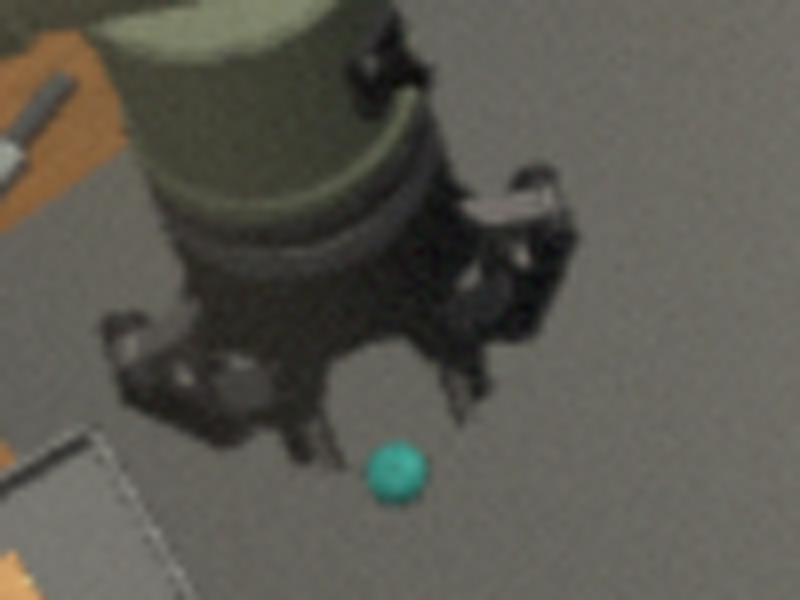

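```bash
python3 -m creep '[{"dx":1,"dy":8,"dz":-3.8,"twist":0},{"dx":1,"dy":20,"dz":-3.8,"twist":0},{"dx":1,"dy":30,"dz":-3.8,"twist":0},{"dx":1,"dy":35,"dz":-3.8,"twist":0},{"dx":1,"dy":37.3,"dz":-3.8,"twist":0},{"dx":1,"dy":37.3,"dz":-3.8,"twist":0},{"dx":1,"dy":37.3,"dz":-3.8,"twist":0},{"dx":1,"dy":37.3,"dz":-3.8,"twist":0}]' -0.15; python3 -m creep '[{"dx":0,"dy":0,"dz":0,"twist":0},{"dx":0,"dy":0,"dz":0,"twist":0},{"dx":0,"dy":0,"dz":0,"twist":0},{"dx":0,"dy":0,"dz":0,"twist":0},{"dx":0,"dy":0,"dz":0,"twist":0},{"dx":0,"dy":0,"dz":0,"twist":0},{"dx":0,"dy":0,"dz":0,"twist":0},{"dx":0,"dy":0,"dz":0,"twist":0}]' -0.8 25; python3 -m creep '[{"dx":0,"dy":-3,"dz":0,"twist":0},{"dx":0,"dy":-10,"dz":0,"twist":0},{"dx":0,"dy":-30,"dz":0,"twist":0},{"dx":0,"dy":-60,"dz":0,"twist":0},{"dx":0,"dy":-85,"dz":0,"twist":0},{"dx":0,"dy":-105,"dz":0,"twist":0},{"dx":0,"dy":-110,"dz":0,"twist":0},{"dx":0,"dy":-110,"dz":0,"twist":0}]'
python3 - <<'E'
from cups import *
go(530.7,257.3,100,-18.5)
c=capture("scene"); save(c,"e2.png",(150,150,250,225)); print(stones(c))
E
```

```text
clock: 71.15
eef_pos: [0.5311, -0.2602, 0.0039]
tool_rot: [-90.0, -0.0, -18.5]
contact_force: [-0.0, 1.3, 0.0]
gripper_width: 0.0363
clock: 72.15
eef_pos: [0.531, -0.2602, 0.0038]
tool_rot: [-90.0, -0.0, -18.5]
contact_force: [-0.7, 1.2, 5.2]
gripper_width: 0.0176
clock: 73.15
eef_pos: [0.5307, -0.2601, 0.1134]
tool_rot: [-90.0, 0.0, -18.5]
contact_force: [0.1, -0.1, 0.6]
gripper_width: 0.0175
dx -164.3 dy 13.4 dz 490.6 twist -0.0 F [ 0.1 -0.1  0.6] t 73.15
[([344, 134, 6, 6, 29], [530.5, 299.7, 8.0]), ([349, 141, 6, 6, 27], [558.9, 289.6, 8.0]), ([186, 225, 11, 9, 62], [475.1, -243.9, 8.0])]
```

View pics/e2.png

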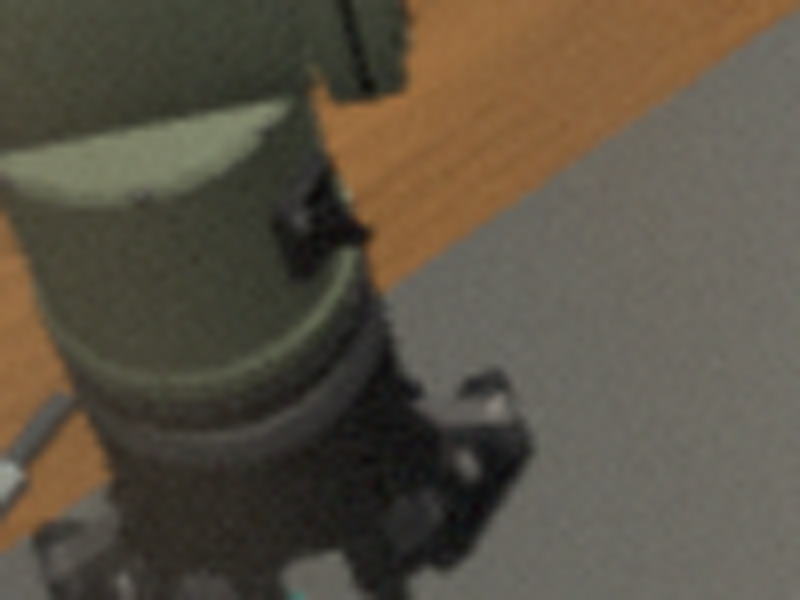

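```bash
python3 -m creep '[{"dx":-10,"dy":0,"dz":30,"twist":0},{"dx":-27,"dy":0,"dz":82,"twist":0},{"dx":-45,"dy":0,"dz":136,"twist":0},{"dx":-63,"dy":0,"dz":190,"twist":0},{"dx":-81,"dy":0,"dz":244,"twist":0},{"dx":-99,"dy":0,"dz":298,"twist":0},{"dx":-117,"dy":0,"dz":350,"twist":0},{"dx":-133,"dy":0,"dz":400,"twist":0}]'; python3 -m creep '[{"dx":-15,"dy":0,"dz":45,"twist":0},{"dx":-25,"dy":0,"dz":75,"twist":0},{"dx":-31,"dy":5,"dz":90,"twist":0},{"dx":-31,"dy":12,"dz":90,"twist":0},{"dx":-31,"dy":20,"dz":90,"twist":0},{"dx":-31,"dy":28,"dz":90,"twist":0},{"dx":-31,"dy":32,"dz":90,"twist":0},{"dx":-31,"dy":32,"dz":90,"twist":0}]'
python3 - <<'E'
from cups import *
go(530.7,257.3,71,-18.5)
c=capture("scene"); save(c,"e3.png",(290,80,390,155)); print(stones(c,.083))
E
```

```text
clock: 74.2
eef_pos: [0.5309, 0.1631, 0.1125]
tool_rot: [-90.1, 0.1, -18.5]
contact_force: [0.8, -0.1, -0.4]
gripper_width: 0.0179
clock: 75.2
eef_pos: [0.5309, 0.256, 0.0813]
tool_rot: [-90.0, 0.0, -18.5]
contact_force: [-0.3, 0.9, 0.8]
gripper_width: 0.0179
dx -0.6 dy 10.3 dz 1.2 twist -0.0 F [-0.3  0.9  0.8] t 75.2
[([342, 124, 5, 6, 20], [533.8, 260.9, 83.0]), ([344, 134, 6, 6, 27], [562.6, 240.0, 83.0]), ([349, 141, 6, 6, 27], [589.1, 230.7, 83.0]), ([182, 224, 7, 7, 35], [497.9, -264.0, 83.0])]
```

View pics/e3.png

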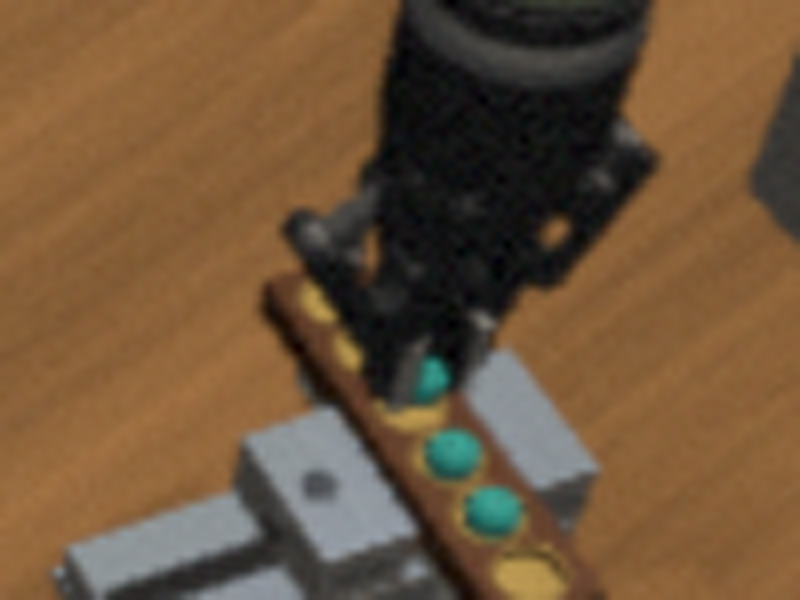

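```bash
python3 -m creep '[{"dx":-0.6,"dy":2,"dz":1.2,"twist":0},{"dx":-0.6,"dy":4,"dz":1.2,"twist":0},{"dx":-0.6,"dy":6,"dz":1.2,"twist":0},{"dx":-0.6,"dy":7.5,"dz":1.2,"twist":0},{"dx":-0.6,"dy":8.5,"dz":1.2,"twist":0},{"dx":-0.6,"dy":9.2,"dz":1.2,"twist":0},{"dx":-0.6,"dy":9.8,"dz":1.2,"twist":0},{"dx":-0.6,"dy":10.1,"dz":1.2,"twist":0}]'; python3 -m creep '[{"dx":0,"dy":0,"dz":0,"twist":0},{"dx":0,"dy":0,"dz":0,"twist":0},{"dx":0,"dy":0,"dz":0,"twist":0},{"dx":0,"dy":0,"dz":0,"twist":0},{"dx":0,"dy":0,"dz":0,"twist":0},{"dx":0,"dy":0,"dz":0,"twist":0},{"dx":0,"dy":0,"dz":0,"twist":0},{"dx":0,"dy":0,"dz":0,"twist":0}]'
```

```text
clock: 76.25
eef_pos: [0.5308, 0.2578, 0.0715]
tool_rot: [-90.0, -0.0, -18.5]
contact_force: [0.8, 0.5, -0.2]
gripper_width: 0.0177
clock: 77.25
eef_pos: [0.5307, 0.2578, 0.0715]
tool_rot: [-90.0, -0.0, -18.5]
contact_force: [1.0, -0.4, -0.7]
gripper_width: 0.0174
```

```bash
python3 -m creep '[{"dx":0,"dy":0.2,"dz":-0.3,"twist":0},{"dx":0,"dy":0.4,"dz":-0.4,"twist":0},{"dx":0,"dy":0.4,"dz":-0.4,"twist":0},{"dx":0,"dy":0.4,"dz":-0.4,"twist":0},{"dx":0,"dy":0.4,"dz":-0.4,"twist":0},{"dx":0,"dy":0.4,"dz":-0.4,"twist":0},{"dx":0,"dy":0.4,"dz":-0.4,"twist":0},{"dx":0,"dy":0.4,"dz":-0.4,"twist":0}]'; python3 -m creep '[{"dx":0,"dy":0,"dz":0,"twist":0},{"dx":0,"dy":0,"dz":0,"twist":0},{"dx":0,"dy":0,"dz":0,"twist":0},{"dx":0,"dy":0,"dz":0,"twist":0},{"dx":0,"dy":-2,"dz":0,"twist":0},{"dx":0,"dy":-15,"dz":0,"twist":0},{"dx":0,"dy":-45,"dz":0,"twist":0},{"dx":0,"dy":-70,"dz":0,"twist":0}]' -0.3; python3 -m creep '[{"dx":10,"dy":0,"dz":-40,"twist":0},{"dx":20,"dy":0,"dz":-97,"twist":0},{"dx":30,"dy":0,"dz":-154,"twist":0},{"dx":40,"dy":0,"dz":-211,"twist":0},{"dx":50,"dy":0,"dz":-268,"twist":0},{"dx":60,"dy":0,"dz":-325,"twist":0},{"dx":70,"dy":0,"dz":-380,"twist":0},{"dx":80,"dy":0,"dz":-420,"twist":0}]' -0.15
python3 - <<'E'
from cups import *
for n in("top","scene"):
    c=capture(n); P=cloud(c)
    save(c,f"f4{n}.png",(60,140,180,230) if n=="top" else (290,90,390,165)); save(c,f"f4f{n}.png")
    print(n,stones(c,.073)); print(stones(c))
go(458.2,-252,40,-18.5)
E
```

```text
clock: 78.25
eef_pos: [0.5306, 0.2575, 0.0711]
tool_rot: [-90.0, -0.0, -18.5]
contact_force: [0.6, -0.0, -0.0]
gripper_width: 0.0175
clock: 79.25
eef_pos: [0.531, 0.2576, 0.1431]
tool_rot: [-89.9, -0.1, -18.5]
contact_force: [-0.7, -0.3, 1.0]
gripper_width: 0.0301
clock: 80.25
eef_pos: [0.4728, -0.1684, 0.1423]
tool_rot: [-90.0, -0.1, -18.6]
contact_force: [1.2, 0.4, -0.5]
gripper_width: 0.0361
top [([113, 176, 8, 8, 52], [582.8, 240.4, 73.0]), ([108, 188, 9, 8, 57], [555.6, 249.6, 73.0]), ([103, 200, 9, 8, 55], [529.7, 258.3, 73.0])]
[([113, 176, 8, 8, 52], [593.7, 263.7, 8.0]), ([108, 188, 9, 8, 57], [564.5, 273.6, 8.0]), ([103, 200, 9, 8, 55], [536.8, 282.9, 8.0])]
scene [([339, 127, 6, 6, 27], [531.9, 256.1, 73.0]), ([344, 134, 6, 5, 27], [558.3, 248.4, 73.0]), ([349, 141, 6, 6, 28], [585.2, 238.2, 73.0]), ([182, 224, 7, 7, 36], [492.5, -262.6, 73.0])]
[([339, 127, 6, 6, 27], [501.3, 308.5, 8.0]), ([344, 134, 6, 5, 27], [529.9, 300.3, 8.0]), ([349, 141, 6, 6, 28], [559.1, 289.2, 8.0]), ([182, 224, 7, 7, 36], [458.7, -253.1, 8.0])]
dx 12.1 dy 102.2 dz -82.7 twist -0.3 F [0.7 1.3 0.1] t 80.35
```

View pics/f4scene.png

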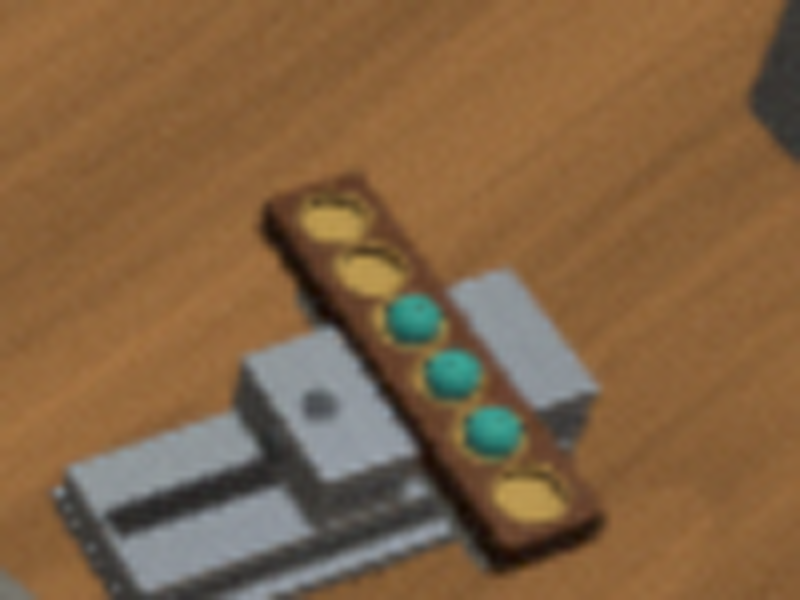

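View pics/f4ftop.png

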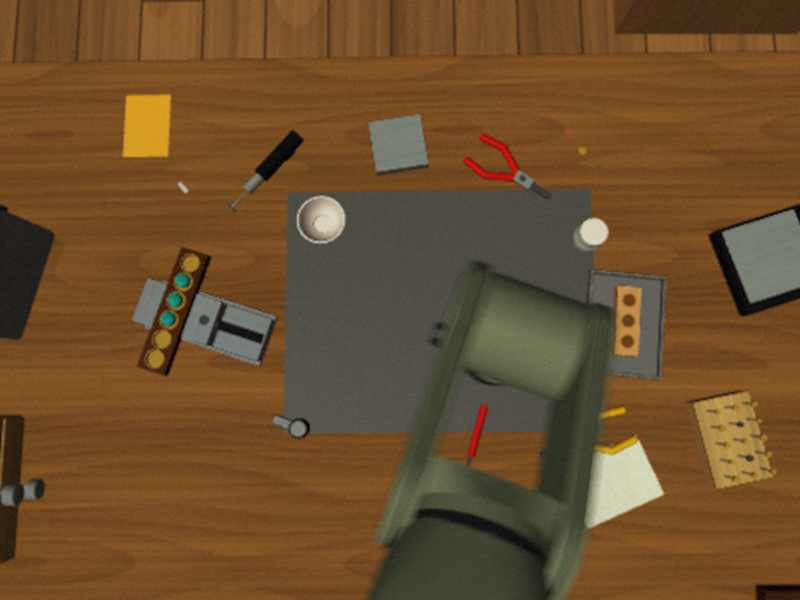

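```bash
python3 -m creep '[{"dx":5,"dy":5,"dz":-40,"twist":0},{"dx":11,"dy":20,"dz":-72,"twist":0},{"dx":12,"dy":45,"dz":-85,"twist":0},{"dx":12,"dy":68,"dz":-85,"twist":0},{"dx":12,"dy":90,"dz":-85,"twist":0},{"dx":12,"dy":100,"dz":-85,"twist":0},{"dx":12,"dy":100,"dz":-85,"twist":0},{"dx":12,"dy":100,"dz":-85,"twist":0}]' -0.15
python3 - <<'E'
from cups import *
go(458.1,-252,4.2,-18.6)
c=capture("scene"); save(c,"g1.png",(130,170,230,245)); print(stones(c))
E
```

```text
clock: 81.35
eef_pos: [0.4583, -0.2507, 0.042]
tool_rot: [-90.0, -0.1, -18.5]
contact_force: [0.1, -0.2, -1.1]
gripper_width: 0.0363
dx 0.2 dy 37.8 dz -1.3 twist 0.1 F [ 0.1 -0.2 -1.1] t 81.35
[([339, 127, 6, 6, 25], [500.7, 308.6, 8.0]), ([344, 134, 6, 6, 27], [529.9, 299.8, 8.0]), ([349, 141, 6, 6, 28], [559.1, 289.2, 8.0]), ([182, 224, 7, 7, 38], [459.0, -252.9, 8.0])]
```

View pics/g1.png

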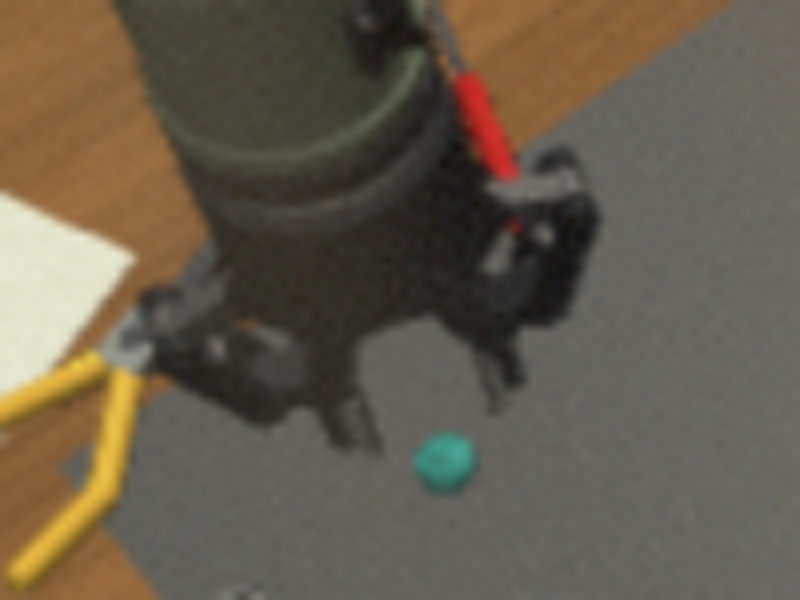

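```bash
python3 -m creep '[{"dx":0.2,"dy":8,"dz":-1.3,"twist":0},{"dx":0.2,"dy":20,"dz":-1.3,"twist":0},{"dx":0.2,"dy":30,"dz":-1.3,"twist":0},{"dx":0.2,"dy":35,"dz":-1.3,"twist":0},{"dx":0.2,"dy":37.6,"dz":-1.3,"twist":0},{"dx":0.2,"dy":37.6,"dz":-1.3,"twist":0},{"dx":0.2,"dy":37.6,"dz":-1.3,"twist":0},{"dx":0.2,"dy":37.6,"dz":-1.3,"twist":0}]' -0.15; python3 -m creep '[{"dx":0,"dy":0,"dz":0,"twist":0},{"dx":0,"dy":0,"dz":0,"twist":0},{"dx":0,"dy":0,"dz":0,"twist":0},{"dx":0,"dy":0,"dz":0,"twist":0},{"dx":0,"dy":0,"dz":0,"twist":0},{"dx":0,"dy":0,"dz":0,"twist":0},{"dx":0,"dy":0,"dz":0,"twist":0},{"dx":0,"dy":0,"dz":0,"twist":0}]' -0.8 25; python3 -m creep '[{"dx":0,"dy":-3,"dz":0,"twist":0},{"dx":0,"dy":-10,"dz":0,"twist":0},{"dx":0,"dy":-30,"dz":0,"twist":0},{"dx":0,"dy":-60,"dz":0,"twist":0},{"dx":0,"dy":-85,"dz":0,"twist":0},{"dx":0,"dy":-105,"dz":0,"twist":0},{"dx":0,"dy":-110,"dz":0,"twist":0},{"dx":0,"dy":-110,"dz":0,"twist":0}]'
python3 - <<'E'
from cups import *
go(504.2,266.2,100,-18.5)
c=capture("scene"); save(c,"g2.png",(130,130,230,205)); print(stones(c))
E
```

```text
clock: 82.4
eef_pos: [0.4575, -0.252, 0.0038]
tool_rot: [-90.0, -0.0, -18.5]
contact_force: [-0.5, -0.3, -0.6]
gripper_width: 0.036
clock: 83.4
eef_pos: [0.4574, -0.2519, 0.0037]
tool_rot: [-90.0, -0.0, -18.5]
contact_force: [-0.8, 0.5, 4.8]
gripper_width: 0.0177
clock: 84.4
eef_pos: [0.4571, -0.2518, 0.1133]
tool_rot: [-90.0, 0.0, -18.5]
contact_force: [-0.0, 0.4, -0.8]
gripper_width: 0.0178
dx -119.8 dy 13.3 dz 506.1 twist -0.0 F [-0.   0.4 -0.8] t 84.4
[([339, 127, 6, 5, 24], [500.4, 308.9, 8.0]), ([344, 134, 6, 6, 27], [529.9, 299.8, 8.0]), ([349, 141, 6, 6, 27], [558.9, 289.6, 8.0]), ([174, 204, 7, 7, 41], [394.1, -234.2, 8.0])]
```

View pics/g2.png

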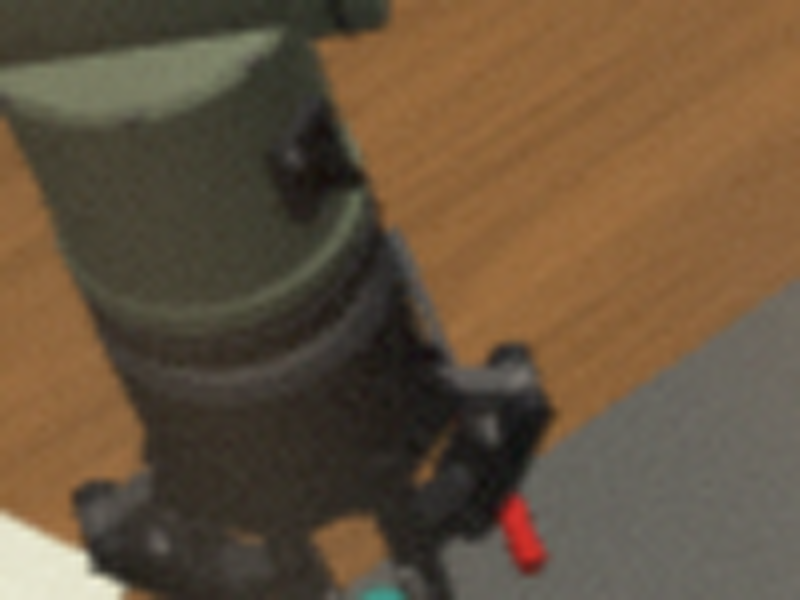

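```bash
python3 -m creep '[{"dx":-7,"dy":0,"dz":30,"twist":0},{"dx":-20,"dy":0,"dz":84,"twist":0},{"dx":-33,"dy":0,"dz":140,"twist":0},{"dx":-46,"dy":0,"dz":196,"twist":0},{"dx":-59,"dy":0,"dz":252,"twist":0},{"dx":-72,"dy":0,"dz":308,"twist":0},{"dx":-86,"dy":0,"dz":362,"twist":0},{"dx":-98,"dy":0,"dz":410,"twist":0}]'; python3 -m creep '[{"dx":-11,"dy":0,"dz":45,"twist":0},{"dx":-18,"dy":0,"dz":78,"twist":0},{"dx":-22,"dy":5,"dz":96,"twist":0},{"dx":-22,"dy":12,"dz":96,"twist":0},{"dx":-22,"dy":20,"dz":96,"twist":0},{"dx":-22,"dy":28,"dz":96,"twist":0},{"dx":-22,"dy":32,"dz":96,"twist":0},{"dx":-22,"dy":32,"dz":96,"twist":0}]'
python3 - <<'E'
from cups import *
go(504.2,266.2,71,-18.5)
c=capture("scene"); save(c,"g3.png",(290,80,390,155)); print(stones(c,.083))
E
```

```text
clock: 85.45
eef_pos: [0.4939, 0.1699, 0.1124]
tool_rot: [-90.1, 0.1, -18.5]
contact_force: [0.9, -0.3, -0.1]
gripper_width: 0.0179
clock: 86.45
eef_pos: [0.5041, 0.2655, 0.0812]
tool_rot: [-90.0, 0.0, -18.5]
contact_force: [-0.2, 0.2, 0.3]
gripper_width: 0.0175
dx -0.1 dy 10.2 dz 0.7 twist -0.0 F [-0.2  0.2  0.3] t 86.45
[([337, 118, 5, 5, 19], [507.8, 269.4, 83.0]), ([339, 127, 6, 6, 27], [536.4, 248.2, 83.0]), ([344, 134, 6, 5, 27], [562.6, 240.5, 83.0]), ([349, 141, 6, 6, 28], [589.2, 230.4, 83.0])]
```

View pics/g3.png

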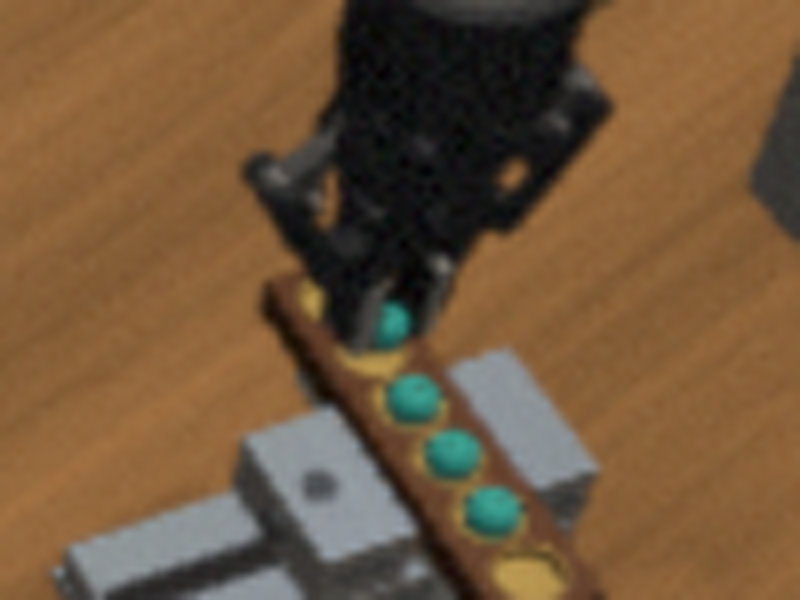

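```bash
python3 -m creep '[{"dx":-0.5,"dy":2,"dz":0.6,"twist":0},{"dx":-0.5,"dy":4,"dz":0.6,"twist":0},{"dx":-0.5,"dy":6,"dz":0.6,"twist":0},{"dx":-0.5,"dy":7.5,"dz":0.6,"twist":0},{"dx":-0.5,"dy":8.5,"dz":0.6,"twist":0},{"dx":-0.5,"dy":9.2,"dz":0.6,"twist":0},{"dx":-0.5,"dy":9.8,"dz":0.6,"twist":0},{"dx":-0.5,"dy":10.2,"dz":0.6,"twist":0}]'; python3 -m creep '[{"dx":0,"dy":0.1,"dz":0,"twist":0},{"dx":0,"dy":0.2,"dz":0,"twist":0},{"dx":0,"dy":0.2,"dz":0,"twist":0},{"dx":0,"dy":0.2,"dz":0,"twist":0},{"dx":0,"dy":0.2,"dz":0,"twist":0},{"dx":0,"dy":0.2,"dz":0,"twist":0},{"dx":0,"dy":0.2,"dz":0,"twist":0},{"dx":0,"dy":0.2,"dz":0,"twist":0}]'
```

```text
clock: 87.5
eef_pos: [0.5039, 0.2668, 0.0713]
tool_rot: [-90.0, -0.0, -18.5]
contact_force: [-0.8, 0.3, 0.1]
gripper_width: 0.0181
clock: 88.5
eef_pos: [0.5039, 0.2668, 0.0711]
tool_rot: [-90.0, 0.0, -18.5]
contact_force: [-0.3, -0.8, -0.6]
gripper_width: 0.0177
```

```bash
python3 -m creep '[{"dx":0,"dy":0,"dz":0,"twist":0},{"dx":0,"dy":0,"dz":0,"twist":0},{"dx":0,"dy":0,"dz":0,"twist":0},{"dx":0,"dy":0,"dz":0,"twist":0},{"dx":0,"dy":-2,"dz":0,"twist":0},{"dx":0,"dy":-15,"dz":0,"twist":0},{"dx":0,"dy":-45,"dz":0,"twist":0},{"dx":0,"dy":-90,"dz":0,"twist":0}]' -0.3; python3 -m creep '[{"dx":-20,"dy":-10,"dz":-10,"twist":0},{"dx":-60,"dy":-20,"dz":-20,"twist":0},{"dx":-100,"dy":-30,"dz":-30,"twist":0},{"dx":-130,"dy":-40,"dz":-40,"twist":0},{"dx":-150,"dy":-50,"dz":-40,"twist":0},{"dx":-150,"dy":-50,"dz":-40,"twist":0},{"dx":-150,"dy":-50,"dz":-40,"twist":0},{"dx":-150,"dy":-50,"dz":-40,"twist":0}]'
python3 - <<'E'
from cups import *
for n in("top","scene"):
    c=capture(n); P=cloud(c)
    save(c,f"h{n}.png",(60,140,180,230) if n=="top" else (290,90,390,165)); save(c,f"hf{n}.png")
    S=stones(c,.073); print(n,S)
    for s in S:
        l,t,w,h,_=s[0]; print("z",np.nanmedian(P[t:t+h,l:l+w,2]).round(4),np.nanmax(P[t:t+h,l:l+w,2]).round(4))
    for lab in("panel","jaw","strip","stone_a"):
      for s in silhouettes(c,lab)[:1 if lab!="stone_a" else 8]:
        q=P[s["region"]]; q=q[~np.isnan(q[:,0])];t=q[q[:,2]>np.percentile(q[:,2],90)-.006];print(n,lab,s["score"],rect(t[:,:2]),np.percentile(q[:,2],[5,50,95]).round(4))
E
```

```text
clock: 89.5
eef_pos: [0.5033, 0.2664, 0.1619]
tool_rot: [-90.1, 0.1, -18.5]
contact_force: [0.1, -0.0, 1.0]
gripper_width: 0.0294
clock: 90.5
eef_pos: [0.3497, 0.2764, 0.2107]
tool_rot: [-90.0, 0.0, -18.5]
contact_force: [-0.6, -0.4, -0.4]
gripper_width: 0.0298
top [([113, 176, 8, 8, 51], [582.6, 240.5, 73.0]), ([108, 188, 9, 8, 57], [555.6, 249.6, 73.0]), ([103, 200, 9, 8, 54], [529.7, 258.1, 73.0]), ([99, 212, 8, 9, 56], [503.4, 267.4, 73.0])]
z 0.0764 0.0804
z 0.0765 0.0809
z 0.0766 0.0804
z 0.0761 0.0799
top panel 0.88 (array([543.1, 254.4, 176.3,  41.9]), -18.3) [0.0605 0.0697 0.0729]
top jaw 0.61 (array([531. , 216.5,  63.8,  38.8]), -18.2) [0.0425 0.0601 0.0633]
top strip 0.84 (array([ 528.2, -387.2,  100.2,   34.9]), -5.1) [0.0119 0.0203 0.0231]
top stone_a 0.64 (array([542.6, 254.4, 174.4,  41.8]), -18.5) [0.0634 0.0698 0.0729]
top stone_a 0.57 (array([530.6, 257.2,  12.5,  12.1]), 53.7) [0.0743 0.0777 0.0801]
top stone_a 0.42 (array([582.8, 239.3,  15.4,  13.4]), 87.2) [0.0743 0.0768 0.0791]
top stone_a 0.4 (array([504. , 267. ,  18.5,  18. ]), 71.1) [0.0723 0.0763 0.0791]
scene [([334, 121, 6, 5, 24], [506.2, 264.7, 73.0]), ([339, 127, 6, 6, 27], [531.6, 256.6, 73.0]), ([344, 134, 6, 6, 28], [558.5, 248.1, 73.0]), ([349, 141, 6, 6, 27], [585.1, 238.6, 73.0])]
z 0.074 0.0781
z 0.0744 0.0787
z 0.0752 0.078
z 0.0747 0.0781
scene panel 0.98 (array([544.5, 251.2, 176.8,  43.2]), -18.0) [0.0339 0.068  0.0737]
scene jaw 0.71 (array([532.9, 214.1,  63.9,  38.8]), -20.5) [0.0363 0.0578 0.061 ]
scene strip 0.69 (array([ 528.5, -389.5,  100.8,   34.1]), -5.8) [0.0102 0.019  0.0215]
scene stone_a 0.73 (array([ 759.8, -230. ,  133.3,   61.9]), 58.5) [-0.0011  0.009   0.0121]
```

View pics/hscene.png

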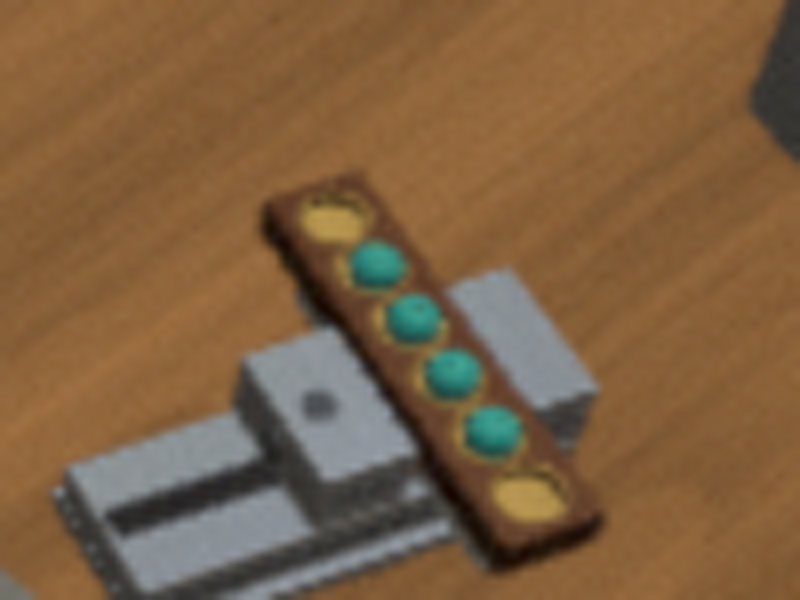

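View pics/hftop.png

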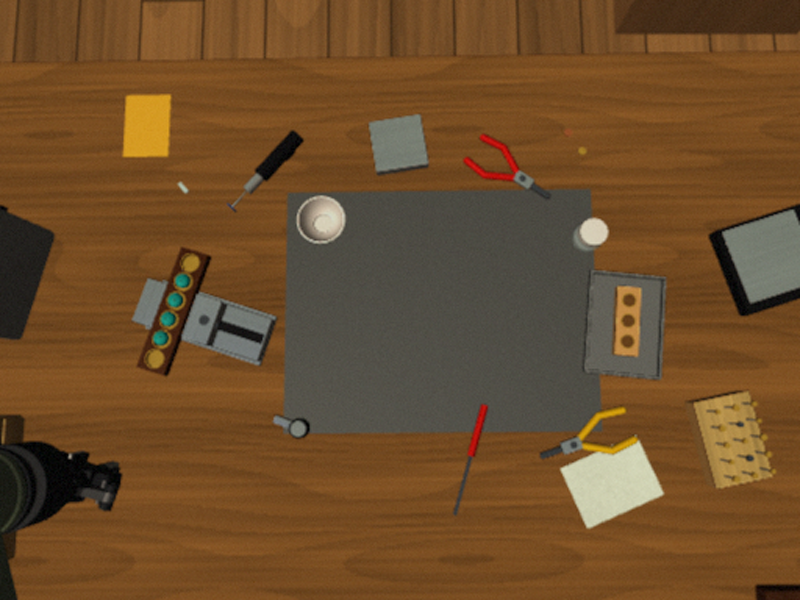

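View pics/hfscene.png

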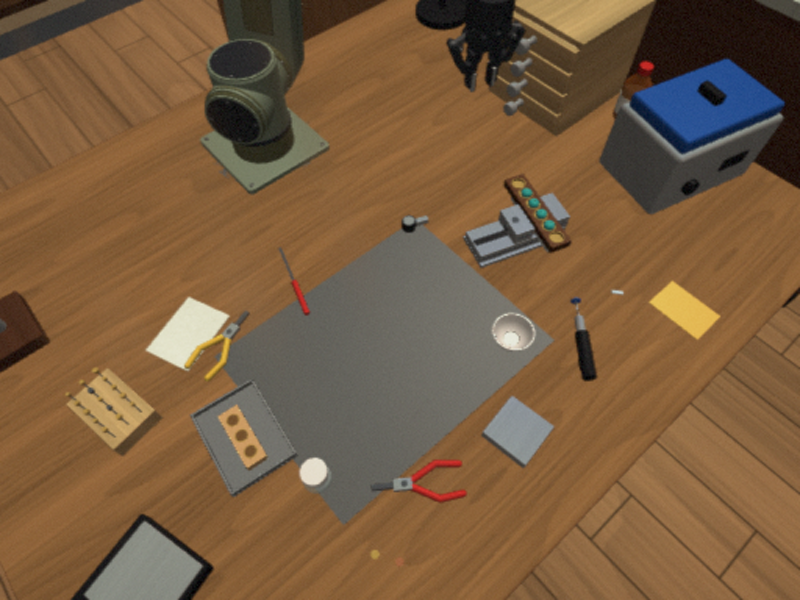

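```bash
python3 -c "
from h import *
bot.close_job(); print(get_obs()['clock'])"
```

```text
the job is handed in; nothing more can be done
the job is handed in; nothing more can be done
```

I cleared the strip into the tray, nipped the panel in the vise and laid all four stones in cups. The job was handed in at about 91 s. It reports no verdict, so the checks below are my own.

- **Strip:** it lies flat in the grey tray, about 5 mm from the centre.
- **Panel:** it rests on the riser with the moving jaw against it. I felt a firm stop: the jaw stayed still while the push rose to about 12 N at the wrist. Less the 3 N of friction, that is roughly 9 N on the panel.
- **Stones:** only four were on the bench, and I put them in the four middle cups. I gripped them at 25 N and felt no contact force while lowering them. One had been knocked aside early on, and I found it again before picking it up.

**Last checks**
- The stones' tops read 74 to 77 mm, against 77 mm when properly seated. Averaged over both cameras, each sits within about 1 mm of where I aimed, and the last pictures show each one in its cup.
- From panel centre to jaw centre I measured 38.9 to 39.8 mm, against 39 mm with no gap.
- The other things show no visible movement in the pictures; I did not measure them.

**Where the checks disagreed**
- The two cameras differ by 2 to 3 mm. I used their average, which the first seated stone matched.
- By that average the panel sits about 0.7 mm short of the fixed jaw, which is within the measuring error. No gap shows in the pictures, so that contact rests mainly on the firm stop.

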